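# Tighten the grain mill's foot nut in its corner with the ring wrench

## Robot

A 7-joint arm with a two-finger parallel gripper is mounted at the origin on the work surface. World frame = base frame: x ahead of the robot, y to its left, z up, the work surface at z = 0. Lengths are in mm, angles in rad, forces in N, time in s.
With the tool pointing down it reaches from about 400 to 875 mm from the base axis. Payload 4.4 kg.
Tool frame: the origin (TCP) lies at the very end of the fingers, on their centre line; the grasp point (between the pads) lies 19 mm behind it; y points along the fingers, z is the direction in which the jaws open and shut, and the axes are right-handed (so a half turn about y gives the same grasp; the last joint's range is limited). The gripper opens to 85 mm and grips with 20 to 120 N. Pads are 22 mm wide; open, the fingers measure 114 mm over their backs; the gripper's body (76 mm by 85 mm) begins 54 mm behind the grasp point. The pads swing forward as they close: fully open they stand 13 mm farther back than shut.
Start: joints at [1.105, 0.628, 0.038, 1.517, -0.027, 0.996, -0.02], TCP at [253.03, -598.743, 231.313] pointing down, gripper open.
Joint ranges: [-3.06, 3.06], [-0.37, 2.12], [-1.25, 1.32], [0.18, 2.47], [-1.1, 4.24], [0.23, 1.98], [-2.94, 2.94]. Speed limits (rad/s): [2.57, 2.57, 3.14, 3.14, 3.14, 3.14, 3.14].

## Interface

Orientations are given as [roll, pitch, yaw] about the fixed x, y, z axes, in that order (R = Rz(yaw) Ry(pitch) Rx(roll)).
In Python, from cell import ctrl, imaging, finish_job gives the robot as it stands.
- The arm moves only by the shell command python3 -m inch 'ROWS'. ROWS is JSON, one flat list of numbers, 7 for each row, row after row: the opening, from 0 (shut) to 1 (fully open), then the shift along the tool's x, y, z in cm, then the turn, a rotation vector about the tool's x, y, z in degrees. A call has 1 to 12 rows; each row is the pose to reach, as a shift and turn from the pose commanded when the call began, along the tool's axes at that moment; what a row does not reach only later rows make up. A row lasts 1/10 s, in which the tool goes at most 50 mm and 8.59 degrees, less where a joint would pass 70% of its speed; a pose out of reach is approached as far as the arm can. A call with a gripper value outside its range is refused whole. The fingers move at their own pace and stop on an object; the grip force is fixed at half the most. Time passes only in rows, so rows that repeat a pose let the fingers close. It gives the time, the measured TCP pose, the force and the opening at its end, in the units of the state.
- ctrl.read_state(): the state, without advancing time (a new reading comes with each control period).
- imaging.get_image(name): name is "side" or "top"; returns a dict with "img" (420x560x3 uint8, red, green, blue), "fx", "fy", "cx", "cy" (pixels), "R" (3x3) and "t" (3): a world point X has camera coordinates R X + t. Camera axes: x right, y down, z forward; pixel columns grow to the right and rows downward; lengths in mm; the calibration is good to about 2 mm. A picture is of the moment at which its call begins. There is no depth.
- finish_job(): hands the job in, once; it reports no verdict.
The state is a dict: "clock": time; "qpos": joint angles; "qd": joint speeds; "tau": joint torques, N m; "eef_pos": TCP position; "tool_rot": TCP orientation; "force": force on the tool from outside, world axes, zero at the start; "torque": the same for the moment, N m; "width": finger opening in mm.
Only numpy, scipy, OpenCV 4.12 (cv2) and the standard library are available. Lean on these libraries where they do the work, as an engineer would, in place of code of your own. Each camera call takes 0.05 s, during which the arm holds its last target.

## Task

The hand grain mill on the pantry table has come loose: pick up the double-ended ring wrench, put its larger ring down over the big hex nut in the corner between the two upright ribs of the mill's foot, and turn the nut clockwise until it comes up tight against its stop. The ribs allow only a short swing, so lift the wrench, swing it back and reseat it as often as needed; do not ram the ribs or the foot with it, and do not force the nut past its stop. Then take the wrench off and lay it flat on the open table, well clear of the mill, and leave the jars, the bottle and the book where they are.

Things in the scene. Friction and masses are not known exactly. Their poses are not given: they have to be found in the camera images.
- wrench_grip (a point): Middle of the handle of the loose steel double-ended ring wrench; grip it here from above. x runs along the handle towards the LARGER ring, z up. The handle is a straight bar, 14 mm wide, 10 mm tall, level from 66 mm ahead of to 70 mm behind this point, which is its centre, 36 mm above the undersides of the rings (and above the table when it lies flat).
- wrench_ring (a point): Centre of the wrench's larger ring, 115 mm ahead of wrench_grip along its x and 7 mm above the ring's underside (ring 14 mm tall, 45 mm over its outer flats). Its hex hole goes right through, 34 mm across flats, with a corner of the hexagon on the wrench's x axis.
- nut_top (a point): Centre of the top face of the steel hex nut, 30 mm above the table; turns with it. 32 mm across flats, 18 mm tall (top 4 mm a chamfer), a corner on this frame's x axis. The ring fits when the handle points along a corner (every 60 degrees), 1 mm free on each side, about 0.12 rad of play either way; it binds if pulled off fast, tilted or under load. Seated, the ring rests on the foot plate.
- nut (a joint): Turn of the nut in rad, growing clockwise seen from above (tightening). Starts between 0.1 and 0.5; meets its stop, tight, at 2.1. Running friction about 0.3 N m; the stop gives about 0.03 rad per N m. About 1 N m against the stop is tight; 3 N m forces it.
- mill: Grey cast mill fixed to the table. Origin on the table below the nut's axis; -x is the way the ribs open. Foot plate 12 mm thick, x -60 to 190, y -170 to 75 mm. Two ribs, 8 mm thick, tops 67 mm above the table, splay from behind the nut to 77 mm from its axis, so the seated wrench's x axis swings only within 0.74 rad either side of the mill's x. Column at x 115, y -100 mm; hopper 285 mm tall.
- wrench: The whole wrench, 0.38 kg, balancing within 10 mm of wrench_grip. Origin under the middle of the handle, level with the undersides of the rings; x towards the larger ring. From the bar's ends it slopes down to the two flat rings; the smaller one, 115 mm behind the middle, does not fit this nut.
- stud: The fixed threaded stud in the middle of the nut, 22 mm in diameter, rising 4 mm above the nut's top; origin on the table below it.
- jar_big: Bystander: clear glass jar, 90 mm across and 160 mm tall, beyond the work on the left; origin under it.
- jar_small: Bystander: amber jar, 72 mm across and 85 mm tall, standing at the right; origin under it.
- bottle: Bystander: green bottle, 72 mm across and 220 mm tall, far left; origin under it.
- book: Bystander: paperback 120 by 170 by 26 mm lying at the right; origin under it.

How it is judged (in metres and radians):
On the way, in this order (a step that is already met when the one before it is completed fails the run):
1. the larger ring is seated over the nut (horizontal distance between wrench_ring and nut_top below 0.004 m and height (world z) of wrench_ring below 0.025 m), for 0.2 s.
2. the nut is brought up tight with the wrench on it (value of joint nut above 2.05 rad and horizontal distance between wrench_ring and nut_top below 0.006 m and height (world z) of wrench_ring below 0.03 m), for 0.1 s.
At the end, for the whole second after the job is handed in: The nut stands within 0.06 rad of its stop (joint above 2.04); the wrench lies flat and still on the table (handle centre below 42 mm, tilt under 0.08 rad), its larger ring more than 100 mm from the nut and no part of it touching the mill (value of joint nut above 2.04 rad and height (world z) of wrench_grip below 0.042 m and angle between wrench's own z axis and vertical below 0.08 rad and horizontal distance between wrench_ring and nut_top above 0.1 m and contact force between wrench and mill below 0.05 N and linear speed of wrench below 0.02 m/s and angular speed of wrench below 0.1 rad/s).
It fails at once if the nut is forced past its stop (more than 0.1 rad beyond it, about 3 N m) (value of joint nut above 2.2 rad).
It fails at once if the wrench is rammed against the mill's ribs or foot (over 40 N) (contact force between wrench and mill above 40 N).
It fails at once if a jar, the bottle or the book is pushed more than 30 mm or a jar or the bottle tipped (distance of any of jar_big, jar_small, bottle, book from where it was at the start of the episode above 0.03 m or angle between any of jar_big, jar_small, bottle's own z axis and vertical above 0.3 rad).
It also fails if it takes over 72 s, if anything falls off the work surface, if the arm or the gripper's body presses on something with over 40 N, if the wrist force passes 120 N, or if a joint passes its speed limit or range.

## Working session

There is one attempt and no reset: what is moved stays moved. The work goes in short steps, Python scripts to look and compute and a shell command to move; the robot and the scene stay as the last step left them, time stands still between calls to the robot, and variables do not carry over. Pictures are saved under pics/ and viewed, and the job is handed in when it is done.

```bash
ls; mkdir -p pics; python3 - <<'E'
from cell import ctrl, imaging
import cv2,json
s=ctrl.read_state();print(s)
for n in("side","top"):
    d=imaging.get_image(n);cv2.imwrite(f"pics/{n}0.png",d["img"][:,:,::-1]);print(n,d["fx"],d["fy"],d["cx"],d["cy"],d["R"],d["t"])
E
```

```text
pics
{'clock': 0.0, 'qpos': array([ 1.10520912,  0.62933038,  0.03841009,  1.51837982, -0.02701935,
        0.99629487, -0.02001128]), 'qd': array([ 8.70784415e-05, -1.06374592e-03, -1.43034629e-03,  6.46574581e-05,
       -4.64773787e-04,  5.47358435e-04, -2.99557305e-04]), 'tau': array([-1.59110105e-04, -5.63399756e+01,  1.22566972e+00, -1.93442059e+01,
        1.10053376e-02,  1.06518911e-02, -8.76636790e-06]), 'eef_pos': array([ 252.79837255, -598.14283695,  230.39492695]), 'tool_rot': array([-1.57269215e+00,  1.04595369e-05, -2.74180175e+00]), 'force': array([ 0.90680566,  0.37716485, -0.35747117]), 'torque': array([-0.01262753, -0.02453983, -0.00249969]), 'width': 85.69986220903084}
side 501.67950720541387 501.67950720541387 280.7214417736946 207.3258360995849 [[ 0.74850361 -0.66307696 -0.00844412]
 [-0.40844054 -0.45095502 -0.79360941]
 [ 0.52241619  0.59746843 -0.60836897]] [-490.33264121  277.97201147 1550.72949791]
top 433.3318500138614 433.3318500138614 280.51884631138483 217.26542647845454 [[ 0.01388275 -0.99984607  0.01072851]
 [-0.98280732 -0.01562022 -0.18397222]
 [ 0.18411149 -0.00799001 -0.98287289]] [ -49.84331663  613.7422511  1157.90113522]
```

View pics/top0.png

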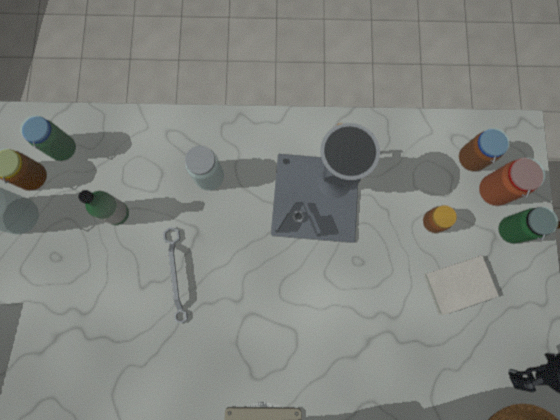

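View pics/side0.png

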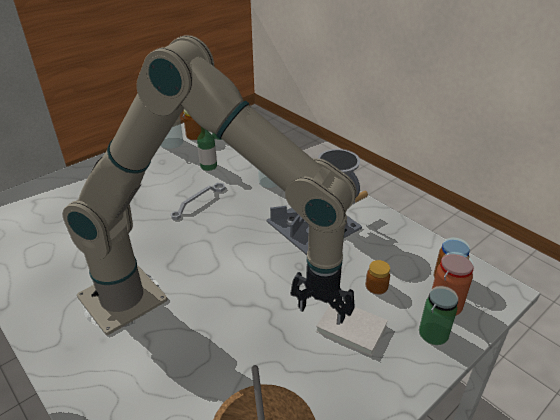

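The top view shows the wrench at about (173,235) to (183,316), with the larger ring at the upper end, and the nut at about (298,215) between two ribs. I'll zoom in on both.

```bash
cat > h.py <<'E'
import numpy as np,cv2
from cell import ctrl, imaging
def ray(d,u,v,z):
    R=np.array(d["R"]);t=np.array(d["t"]);c=-R.T@t
    r=R.T@np.array([(u-d["cx"])/d["fx"],(v-d["cy"])/d["fy"],1]);return c+r*(z-c[2])/r[2]
def proj(d,X):
    p=np.array(d["R"])@np.array(X,float)+np.array(d["t"]);return np.array([d["fx"]*p[0]/p[2]+d["cx"],d["fy"]*p[1]/p[2]+d["cy"]])
def crop(d,x0,y0,x1,y1,k,name):
    im=d["img"][y0:y1,x0:x1,::-1];cv2.imwrite("pics/"+name,cv2.resize(im,None,fx=k,fy=k,interpolation=cv2.INTER_CUBIC))
E
python3 - <<'E'
from h import *
d=imaging.get_image("top")
crop(d,150,220,210,330,5,"w1.png")
crop(d,265,150,365,250,6,"m1.png")
s=imaging.get_image("side")
crop(s,160,170,370,260,3.8,"s1.png") if 0 else cv2.imwrite("pics/s1.png",cv2.resize(s["img"][170:270,160:370,::-1],None,fx=3.8,fy=3.8,interpolation=cv2.INTER_CUBIC))
for p in [(173,235),(183,316)]: print(ray(d,*p,7))
print(ray(d,298,215,30))
E
```

```text
[566.70552523 269.08818803   7.        ]
[338.6689686  227.62201567   7.        ]
[626.93025555 -91.03937872  30.        ]
```

View pics/w1.png

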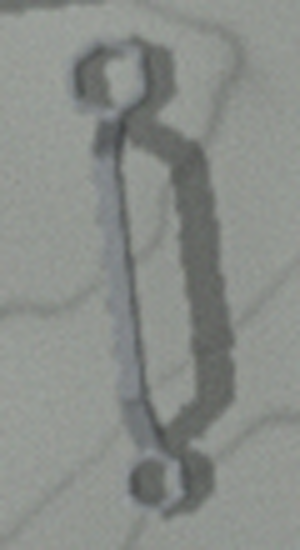

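View pics/m1.png

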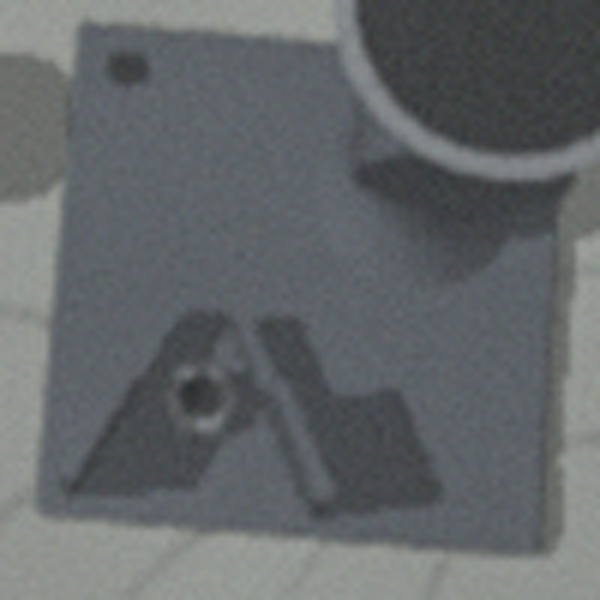

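View pics/s1.png

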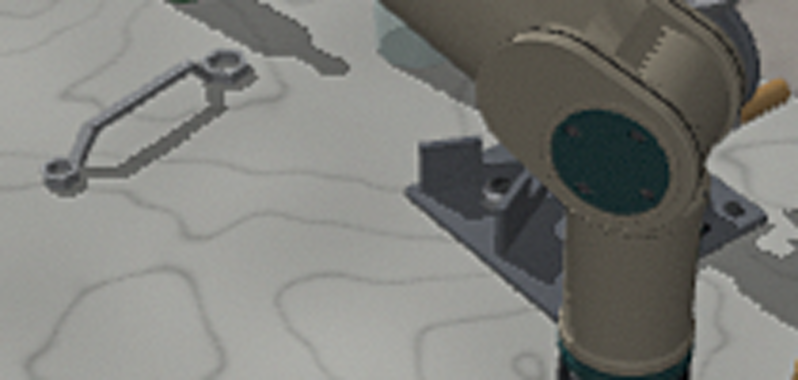

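The zooms show the larger ring at about (172.5,235.5), the smaller ring at about (181.4,316.4), and the stud as a dark disc at about (298.7,215.8). The ribs open towards the robot. Next I'll refine these positions.

```bash
python3 - <<'E'
from h import *
d=imaging.get_image("top"); s=imaging.get_image("side")
im=d["img"].astype(int)
# hand-picked points -> world
L=ray(d,172.3,235.4,14);S=ray(d,181.2,316.4,14)
print("top rings",L,S)
h1=ray(d,150+104/5,220+150/5,41);h2=ray(d,150+133/5,220+400/5,41);print("bar",h1,h2,(h2-h1)[:2])
L2=ray(s,160+224/3.8,170+63/3.8,14);S2=ray(s,160+64/3.8,170+170/3.8,14);print("side rings",L2,S2)
# handle mask near: bluish & bright vs table
sub=im[220:330,150:210];b=sub[...,2]-sub[...,0];
print(sub[40,10:40].tolist())
# plate
for n,p in dict(FL=(38,515),FR=(548,552),BL=(82,22),).items():
    print(n,ray(d,265+p[0]/6,150+p[1]/6,12))
N=ray(d,265+202/6,150+395/6,34);print("stud top",N,"side", ray(s,160+497/3.8,170+187/3.8,34))
for p in [(242,322),(325,503)]:print("rib",ray(d,265+p[0]/6,150+p[1]/6,67))
E
```

```text
top rings [564.52431474 269.33845893  14.        ] [337.8102353  231.09884753  14.        ]
bar [519.50823386 264.50727575  41.        ] [382.56050215 240.39132325  41.        ] [-136.94773171  -24.11595249]
side rings [562.25972043 265.42630241  14.        ] [340.13928845 222.99237506  14.        ]
[[145, 149, 142], [150, 151, 145], [150, 155, 149], [148, 152, 147], [148, 148, 147], [147, 151, 148], [146, 151, 145], [150, 153, 149], [148, 152, 148], [139, 145, 141], [135, 140, 141], [130, 135, 139], [132, 138, 137], [121, 124, 129], [98, 99, 98], [136, 140, 134], [149, 152, 146], [142, 147, 142], [143, 147, 142], [147, 148, 143], [143, 147, 143], [138, 144, 139], [132, 137, 129], [129, 137, 130], [134, 139, 134], [109, 114, 108], [102, 101, 100], [106, 108, 104], [103, 108, 104], [101, 102, 100]]
FL [567.94285629 -15.31873299  12.        ]
FR [ 553.77065988 -260.78876864   12.        ]
BL [816.39271691 -32.84350185  12.        ]
stud top [623.75853728 -92.76696107  34.        ] side [617.59139586 -97.07363493  34.        ]
rib [ 652.41144315 -109.54812972   67.        ]
rib [ 567.69498937 -148.09065666   67.        ]
```

```bash
cat >> h.py <<'E'
def go(x,y,z,yaw,ref=None):
    """rows numbers (cm, deg) for target TCP xyz mm & tool yaw"""
    s=ctrl.read_state();p=np.array(s["eef_pos"]) ;psi=s["tool_rot"][2]
    if ref is not None:p=np.array(ref[:3]);psi=ref[3]
    d=np.array([x,y,z])-p
    tx=d[0]*np.cos(psi)+d[1]*np.sin(psi);tz=-d[0]*np.sin(psi)+d[1]*np.cos(psi)
    a=-(yaw-psi);a=(a+np.pi)%(2*np.pi)-np.pi
    print("shift cm",np.round([tx/10,-d[2]/10,tz/10],2),"turn y deg",round(np.degrees(a),2))
E
python3 -m inch '[1,-20,0,-13,0,3,0, 1,-40,0,-26.3,0,6.6,0, 1,-40,0,-26.3,0,6.6,0, 1,-40,0,-26.3,0,6.6,0, 1,-40,0,-26.3,0,6.6,0, 1,-40,0,-26.3,0,6.6,0, 1,-40,0,-26.3,0,6.6,0, 1,-40,0,-26.3,0,6.6,0, 1,-40,0,-26.3,0,6.6,0, 1,-40,0,-26.3,0,6.6,0, 1,-40,0,-26.3,0,6.6,0, 1,-40,0,-26.3,0,6.6,0]'
python3 -c "
from h import *
go(451,248,110,0.17-np.pi);print(ctrl.read_state())"
```

```text
clock: 1.5
eef_pos: [519.2, -200.4, 231.3]
tool_rot: [-1.571, -0.0, -2.855]
force: [1.0, -0.1, 0.4]
width: 85.6
shift cm [ -6.12  12.13 -44.94] turn y deg 6.66
{'clock': 1.5, 'qpos': array([ 0.28163404,  0.49390667,  0.05360803,  1.78310508, -0.03280302,
        0.86564536, -0.93437758]), 'qd': array([ 3.72943086e-02, -5.38196875e-03,  3.22324697e-02,  6.81805476e-03,
        3.67482417e-03, -4.38435674e-04, -9.61856536e-05]), 'tau': array([-1.95776671e+00, -4.71352029e+01, -4.25674778e-02, -1.78234345e+01,
       -1.82240051e-01, -3.74267448e-02, -2.55583873e-02]), 'eef_pos': array([ 519.21731984, -200.3864597 ,  231.26164787]), 'tool_rot': array([-1.57056289e+00, -4.08552468e-04, -2.85529003e+00]), 'force': array([ 1.04282975, -0.05033288,  0.3797936 ]), 'torque': array([-0.02411233,  0.02211867,  0.02097351]), 'width': 85.57873692211744}
```

```bash

python3 -m inch '[1,-6.1,0,-44.9,0,6.7,0, 1,-6.1,0,-44.9,0,6.7,0, 1,-6.1,0,-44.9,0,6.7,0, 1,-6.1,0,-44.9,0,6.7,0, 1,-6.1,0,-44.9,0,6.7,0, 1,-6.1,0,-44.9,0,6.7,0, 1,-6.1,0,-44.9,0,6.7,0, 1,-6.1,0,-44.9,0,6.7,0, 1,-6.1,12.1,-44.9,0,6.7,0, 1,-6.1,12.1,-44.9,0,6.7,0, 1,-6.1,12.1,-44.9,0,6.7,0, 1,-6.1,12.1,-44.9,0,6.7,0]'
python3 - <<'E'
from h import *
go(451,248,19,0.17-np.pi)
d=imaging.get_image("top"); s=imaging.get_image("side")
cv2.imwrite("pics/t2.png",d["img"][:,:,::-1]);cv2.imwrite("pics/s2.png",s["img"][:,:,::-1])
cv2.imwrite("pics/m2.png",cv2.resize(s["img"][190:260,260:370,::-1],None,fx=7,fy=7,interpolation=cv2.INTER_CUBIC))
cv2.imwrite("pics/m2t.png",cv2.resize(d["img"][195:245,270:345,::-1],None,fx=10,fy=10,interpolation=cv2.INTER_CUBIC))
E
```

```text
clock: 2.7
eef_pos: [449.3, 246.2, 107.0]
tool_rot: [-1.568, -0.007, -2.973]
force: [-0.9, 0.2, -0.3]
width: 85.5
shift cm [-0.2   8.8  -0.15] turn y deg -0.09
```

View pics/t2.png

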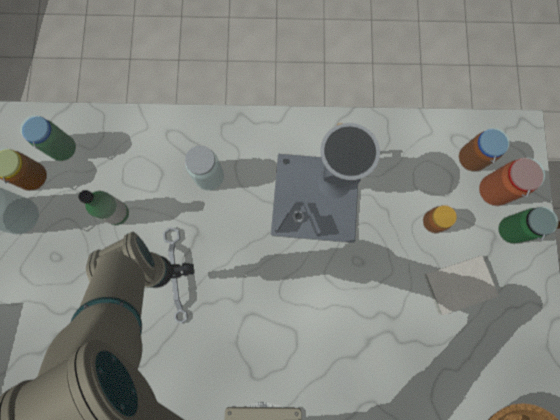

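View pics/s2.png

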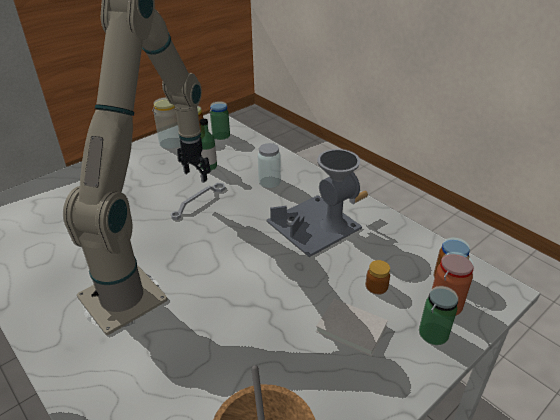

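View pics/m2.png

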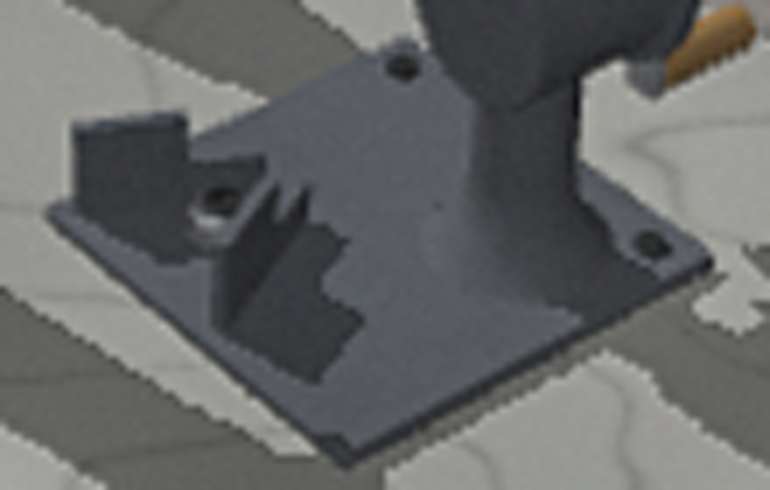

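View pics/m2t.png

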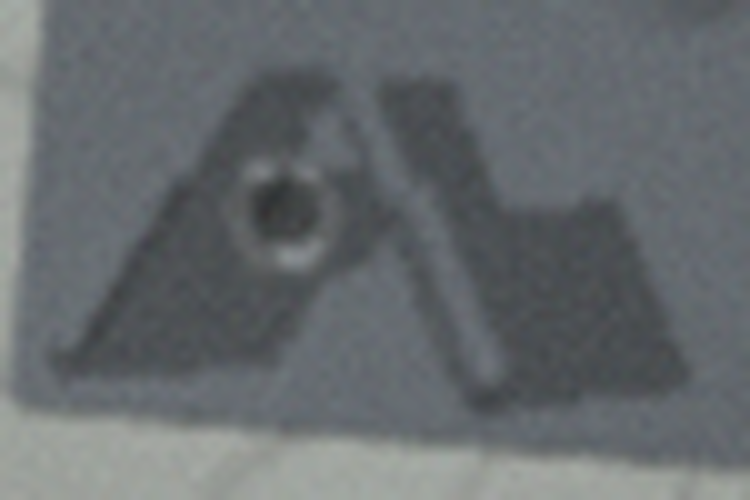

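The top view shows the gripper open over the wrench handle at (178,270). The nut and stud are now clear in both views, at about (298.4,215.9) top and about (290.5,218.5) side. I'll average several frames to measure the nut's angle and centre.

```bash
python3 - <<'E'
from h import *
import pickle
for n in("top","side"):
    fs=[imaging.get_image(n) for _ in range(8)]
    d=dict(fs[0]);d["img"]=np.mean([f["img"].astype(float) for f in fs],0)
    pickle.dump(d,open(f"avg_{n}.pkl","wb"))
    # rectify to plane z=30 around (623,-94), 0.25mm/pixel
    k=8;W=40
    xs=np.arange(-W,W,1/k)
    gx,gy=np.meshgrid(xs,xs)
    P=np.stack([623-gy,-94-gx,np.full_like(gx,30)],-1)   # image up = +x world, left=+y
    q=P@np.array(d["R"]).T+np.array(d["t"])
    u=(d["fx"]*q[...,0]/q[...,2]+d["cx"]).astype(np.float32);v=(d["fy"]*q[...,1]/q[...,2]+d["cy"]).astype(np.float32)
    im=cv2.remap(np.clip(d["img"]*1.6,0,255).astype(np.uint8),u,v,cv2.INTER_CUBIC)
    im=im[:,:,::-1].copy()
    cv2.imwrite(f"pics/rect_{n}.png",im[:600])
E
```

```text
(no output)
```

View pics/rect_top.png

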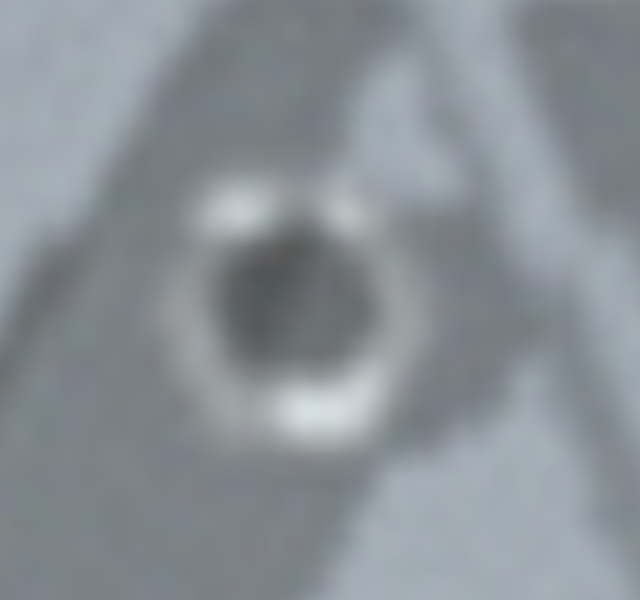

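View pics/rect_side.png

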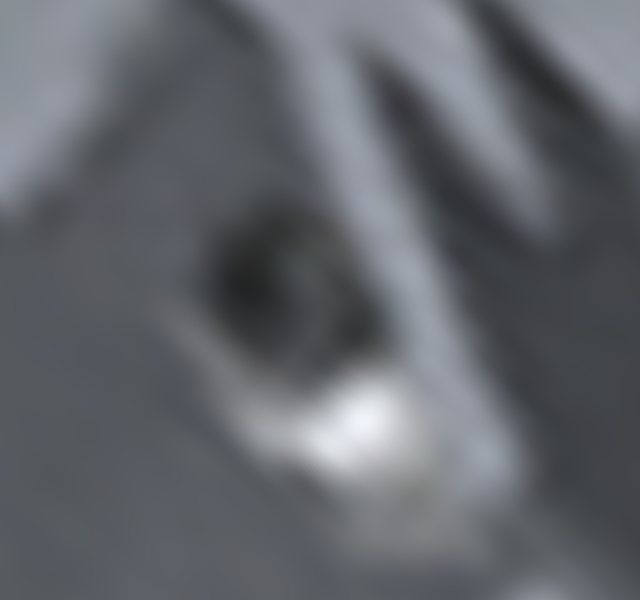

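```bash
python3 - <<'E'
from h import *
import pickle
d=pickle.load(open("avg_top.pkl","rb"))
R=np.array(d["R"]);print("cam",-R.T@np.array(d["t"]))
k=8;W=32
def rect(cx,cy,z):
    xs=np.arange(-W,W,1/k);gx,gy=np.meshgrid(xs,xs)
    P=np.stack([cx-gy,cy-gx,np.full_like(gx,z)],-1);q=P@R.T+np.array(d["t"])
    u=(d["fx"]*q[...,0]/q[...,2]+d["cx"]).astype(np.float32);v=(d["fy"]*q[...,1]/q[...,2]+d["cy"]).astype(np.float32)
    return cv2.remap(d["img"].astype(np.float32),u,v,cv2.INTER_LINEAR)
im=rect(623.5,-92.5,28)
c=im[...,0]-im[...,2]
print(c.min(),c.max(),np.percentile(c,[5,25,50,75,95]))
v=np.clip((c+15)*10,0,255).astype(np.uint8)
o=np.hstack([cv2.resize(v,(400,400)),cv2.resize(np.clip(im.mean(2)*1.6,0,255).astype(np.uint8),(400,400))])
cv2.imwrite("pics/warm.png",o)
E
```

```text
cam [ 390.69944173  -30.99720874 1251.5159069 ]
-12.953125 -1.5195312 [-11.35205078  -9.53515625  -7.25183105  -6.14453125  -3.75      ]
```

View pics/warm.png

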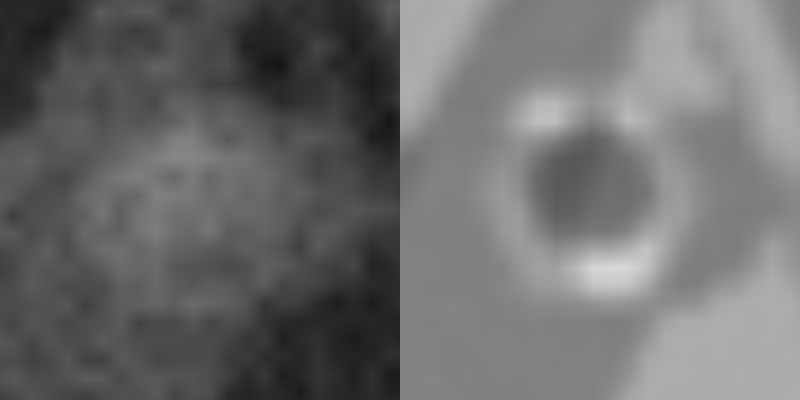

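```bash
python3 - <<'E'
from h import *
import pickle
from scipy.ndimage import map_coordinates
d=pickle.load(open("avg_top.pkl","rb"))
R=np.array(d["R"]);t=np.array(d["t"])
g=d["img"].mean(2)
def samp(P):
    q=P@R.T+t
    return map_coordinates(g,[d["fy"]*q[...,1]/q[...,2]+d["cy"],d["fx"]*q[...,0]/q[...,2]+d["cx"]],order=3)
# stud centre: dark blob at z=34 centroid in pixel
sub=255-g[205:228,286:312]; 
m=g[209:223,291:306]; w=np.clip(95-m,0,None); yy,xx=np.mgrid[209:223,291:306]
u,v=(w*xx).sum()/w.sum(),(w*yy).sum()/w.sum();print("stud px",u,v,ray(d,u,v,34),m.min())
for (cx,cy) in [ray(d,u,v,34)[:2],(623,-94)]:
  th=np.radians(np.arange(0,360,10)); r=np.arange(6,26,.25)
  P=np.stack([cx+r[None]*np.cos(th)[:,None],cy+r[None]*np.sin(th)[:,None],np.full((len(th),len(r)),28.)],-1)
  I=samp(P); out=[]
  for i in range(len(th)):
    row=I[i];j=np.argmax(np.where((r>9)&(r<18),row,-1)); gr=np.gradient(row); kk=j+np.argmin(gr[j:j+30]); out.append((int(np.degrees(th[i])),int(row[j]),r[j],r[kk],round(row[min(kk+12,len(r)-1)])))
  print([(o[0],o[1],float(o[2]),float(o[3])) for o in out])
E
```

```text
stud px 297.20304148882997 215.39554735263582 [624.96736487 -88.56835406  34.        ] 54.625
[(0, 102, 13.5, 16.25), (10, 117, 12.75, 16.0), (20, 125, 13.0, 16.25), (29, 119, 13.25, 16.0), (40, 105, 13.5, 16.0), (50, 90, 12.5, 15.0), (59, 89, 11.5, 13.5), (70, 91, 11.5, 14.0), (80, 93, 11.5, 14.25), (90, 96, 11.5, 14.5), (100, 97, 11.0, 13.75), (110, 99, 10.75, 13.75), (119, 100, 11.25, 14.5), (130, 98, 11.75, 15.0), (140, 97, 12.25, 15.25), (150, 101, 13.0, 16.0), (160, 101, 13.75, 17.25), (170, 103, 13.0, 16.75), (180, 116, 12.75, 16.0), (190, 133, 13.25, 16.75), (200, 137, 13.75, 17.5), (210, 136, 14.75, 18.5), (220, 130, 15.25, 18.5), (230, 123, 15.0, 17.75), (239, 110, 15.0, 17.75), (250, 101, 15.5, 18.5), (260, 100, 16.25, 19.0), (270, 98, 16.0, 18.75), (280, 97, 15.25, 17.25), (290, 95, 15.25, 17.75), (300, 92, 15.0, 17.25), (310, 102, 15.0, 17.0), (320, 116, 14.75, 16.5), (330, 113, 15.0, 16.5), (340, 99, 15.25, 19.25), (350, 92, 14.5, 16.75)]
[(0, 100, 15.5, 18.5), (10, 92, 16.5, 18.75), (20, 103, 17.0, 19.5), (29, 121, 17.0, 20.25), (40, 122, 17.75, 20.75), (50, 102, 17.75, 21.0), (59, 88, 17.25, 19.25), (70, 91, 17.25, 19.75), (80, 95, 17.25, 20.0), (90, 97, 16.25, 19.25), (100, 100, 15.5, 18.5), (110, 98, 15.75, 19.0), (119, 98, 15.0, 18.25), (130, 101, 15.0, 18.0), (140, 100, 14.5, 18.5), (150, 112, 11.5, 14.0), (160, 128, 11.0, 14.25), (170, 137, 11.0, 14.5), (180, 137, 11.0, 14.5), (190, 136, 11.0, 14.5), (200, 132, 11.0, 14.5), (210, 127, 10.25, 13.75), (220, 122, 9.75, 12.75), (230, 113, 9.5, 12.25), (239, 105, 9.5, 12.25), (250, 101, 9.75, 12.75), (260, 100, 10.25, 13.25), (270, 100, 10.75, 13.5), (280, 98, 10.75, 13.25), (290, 97, 10.5, 13.0), (300, 97, 10.75, 13.5), (310, 95, 11.25, 13.75), (320, 92, 12.0, 14.0), (330, 100, 14.0, 15.5), (340, 113, 14.0, 15.75), (350, 116, 14.5, 16.0)]
```

```bash
python3 - <<'E'
from h import *
import pickle
from scipy.ndimage import map_coordinates
from scipy.optimize import least_squares
d=pickle.load(open("avg_top.pkl","rb"))
R=np.array(d["R"]);t=np.array(d["t"]);g=d["img"].mean(2)
def samp(P):
    q=P@R.T+t
    return map_coordinates(g,[d["fy"]*q[...,1]/q[...,2]+d["cy"],d["fx"]*q[...,0]/q[...,2]+d["cx"]],order=3)
for z in(26,30):
  cx,cy=624.5,-91
  for it in range(4):
    th=np.radians(np.arange(0,360,5)); r=np.arange(7,22,.1)
    I=samp(np.stack([cx+r[None]*np.cos(th)[:,None],cy+r[None]*np.sin(th)[:,None],np.full((len(th),len(r)),float(z))],-1))
    ro=[];ri=[]
    for row in I:
        j=np.argmax(np.where((r>10)&(r<18),row,-1));gr=np.gradient(row);ro.append(r[j+np.argmin(gr[j:j+50])]);ri.append(r[np.argmax(gr[:j+1])])
    ro=np.array(ro);ri=np.array(ri)
    f=lambda p:p[0]+p[1]*np.cos(th)+p[2]*np.sin(th)+p[3]*np.cos(6*th)+p[4]*np.sin(6*th)-ro
    s=least_squares(f,[16,0,0,0,0],loss="soft_l1",f_scale=.5).x
    f2=lambda p:p[0]+p[1]*np.cos(th)+p[2]*np.sin(th)-ri
    s2=least_squares(f2,[11,0,0],loss="soft_l1",f_scale=.5).x
    cx+=s[1];cy+=s[2]
  print(z,cx,cy,"r",s[0],"amp6",np.hypot(s[3],s[4]),"corner yaw deg",np.degrees(np.arctan2(s[4],s[3]))/6,"stud off",s2)
  print(np.round(ro,1)[::2])
E
```

```text
26 625.09058986031 -90.6318319133913 r 16.515471661162845 amp6 0.4225739017583949 corner yaw deg 28.575167963687104 stud off [10.19136723  0.54329719 -0.47960517]
[16.7 16.9 16.9 17.4 17.3 17.5 15.4 16.  16.2 16.4 15.5 15.9 16.4 16.4
 16.6 17.6 17.5 15.4 16.1 16.3 17.2 17.4 16.7 15.8 16.2 16.8 17.1 16.8
 16.  15.9 15.9 15.8 15.7 15.7 19.1 17.1]
30 624.3266236025706 -90.40495647135258 r 16.463500065358133 amp6 0.43439117202639826 corner yaw deg 28.6931975564279 stud off [10.1563341   0.51482061 -0.50708044]
[16.7 16.8 16.9 17.4 17.2 17.4 15.4 15.9 16.1 16.4 15.4 15.8 16.3 16.4
 16.6 17.5 17.5 15.4 16.  16.3 17.2 17.3 16.7 15.8 16.1 16.8 17.1 16.7
 15.9 15.9 15.8 15.7 15.7 15.6 19.  17.1]
```

```bash
python3 - <<'E'
from h import *
print(ctrl.read_state()["eef_pos"]);go(451,248.5,17.5,0.172-np.pi)
d=imaging.get_image("top");cv2.imwrite("pics/g3.png",cv2.resize(d["img"][215:330,140:240,::-1],None,fx=5,fy=5,interpolation=cv2.INTER_CUBIC))
E
```

```text
[451.55870797 247.31242855 110.26448597]
shift cm [ 0.04  9.28 -0.13] turn y deg -0.24
```

View pics/g3.png

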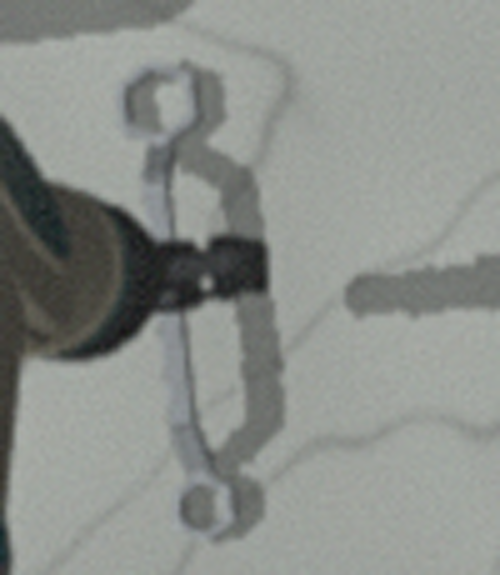

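The open fingers straddle the bar at about (178,270) full-frame. I'll descend, then close.

```bash

python3 -m inch '[1,0,4.5,-0.1,0,-0.2,0, 1,0,8,-0.1,0,-0.2,0, 1,0,9.3,-0.1,0,-0.2,0, 1,0,9.3,-0.1,0,-0.2,0, 1,0,9.3,-0.1,0,-0.2,0, 0,0,9.3,-0.1,0,-0.2,0, 0,0,9.3,-0.1,0,-0.2,0, 0,0,9.3,-0.1,0,-0.2,0, 0,0,9.3,-0.1,0,-0.2,0, 0,0,9.3,-0.1,0,-0.2,0, 0,0,9.3,-0.1,0,-0.2,0, 0,0,9.3,-0.1,0,-0.2,0]'
python3 -m inch '[0,0,0,0,0,0,0, 0,0,0,0,0,0,0]'
python3 - <<'E'
from h import *
s=ctrl.read_state();print(s["eef_pos"],s["tool_rot"],s["force"],s["width"])
E
```

```text
clock: 4.85
eef_pos: [451.8, 249.6, 17.8]
tool_rot: [-1.572, 0.002, -2.97]
force: [-1.1, 3.6, 5.1]
width: 13.1
clock: 5.05
eef_pos: [451.8, 249.6, 17.8]
tool_rot: [-1.572, 0.002, -2.97]
force: [-0.5, 4.2, 5.8]
width: 12.9
[451.84481074 249.62109302  17.75453866] [-1.57240592e+00  1.55094910e-03 -2.96955170e+00] [-0.5453637   4.24762159  5.76792921] 12.921110849174282
```

```bash

python3 -m inch '[0,0,-4,0,0,0,0, 0,0,-8,0,0,0,0, 0,0,-11,0,0,0,0, 0,0,-11,0,0,0,0, 0,0,-11,0,0,0,0, 0,0,-11,0,0,0,0, 0,0,-11,0,0,0,0]'
python3 - <<'E'
from h import *
s=ctrl.read_state();print(s["eef_pos"],s["tool_rot"],s["force"],s["torque"],s["width"])
go(523.8,-145.6,128,0.5-np.pi)
d=imaging.get_image("top");e=imaging.get_image("side")
cv2.imwrite("pics/g4.png",cv2.resize(d["img"][205:330,140:240,::-1],None,fx=4.5,fy=4.5,interpolation=cv2.INTER_CUBIC))
cv2.imwrite("pics/g4s.png",cv2.resize(e["img"][120:230,140:280,::-1],None,fx=5,fy=5,interpolation=cv2.INTER_CUBIC))
E
```

```text
clock: 5.75
eef_pos: [450.2, 247.3, 125.5]
tool_rot: [-1.569, -0.004, -2.971]
force: [0.3, 1.0, -4.9]
width: 13.0
[450.17637319 247.27520036 125.51657382] [-1.5691006  -0.00377101 -2.97064712] [ 0.28422975  1.025404   -4.91381189] [-0.00430531  0.03771769 -0.00211546] 12.957166574477277
shift cm [-0.57 -0.25 39.97] turn y deg -18.85
```

View pics/g4.png

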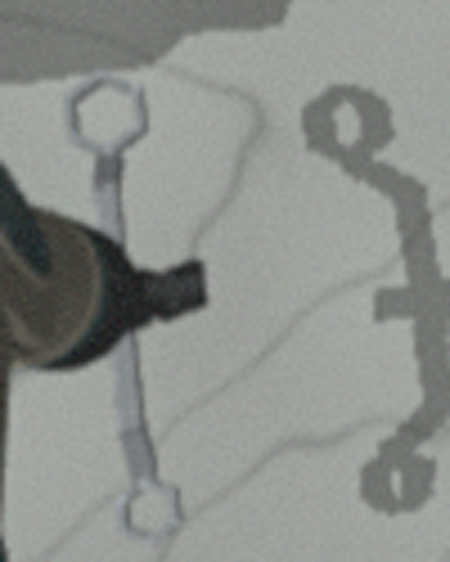

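View pics/g4s.png

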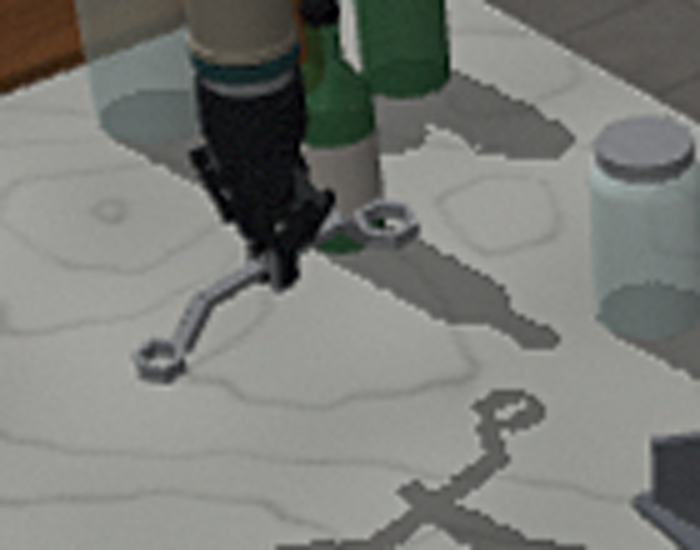

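The wrench is held level. The ring centres are at about (164.2,230.6) and (174.0,318.3) in the top view. Now I'll work out where the ring sits in the tool frame.

```bash
python3 - <<'E'
from h import *
s=ctrl.read_state();p=s["eef_pos"];print(p,s["tool_rot"],s["clock"])
d=imaging.get_image("top");e=imaging.get_image("side")
zr=p[2]+19-36+7+7
L=ray(d,164.2,230.6,zr);S=ray(d,174.0,318.3,zr);print("top",L,S,np.linalg.norm(L-S),np.arctan2(*(L-S)[1::-1]),(L+S)/2-p)
L=ray(e,140+389/5,120+222/5,zr);S=ray(e,140+159/5,120+359/5,zr);print("side",L,S,np.linalg.norm(L-S),np.arctan2(*(L-S)[1::-1]),(L+S)/2-p)
E
```

```text
[450.65879592 247.71479295 125.97197616] [-1.56964898e+00 -2.58196861e-03 -2.97049694e+00] 5.85
top [561.60850251 264.87090614 122.97197616] [337.53171164 225.94591955 122.97197616] 227.43254557194734 0.17199635580299286 [-1.08868884 -2.3063801  -3.        ]
side [561.3878495  256.27349577 122.97197616] [334.18963353 219.58555218 122.97197616] 230.14133601524387 0.16009788142143794 [-2.8700544  -9.78526897 -3.        ]
```

```bash

python3 -m inch '[0,0,-0.2,3,0,-2,0, 0,-0.1,-0.2,7,0,-4,0, 0,-0.2,-0.2,11,0,-6,0, 0,-0.3,-0.2,15,0,-8,0, 0,-0.3,-0.2,19,0,-10,0, 0,-0.4,-0.2,23,0,-12,0, 0,-0.5,-0.2,27,0,-14,0, 0,-0.6,-0.2,31,0,-16,0, 0,-0.6,-0.2,35,0,-18,0, 0,-0.6,-0.2,38,0,-18.8,0, 0,-0.6,-0.2,39.7,0,-18.8,0, 0,-0.6,-0.2,40,0,-18.8,0]'
python3 -m inch '[0,0,0,0,0,0,0, 0,0,0,0,0,0,0, 0,0,0,0,0,0,0, 0,0,0,0,0,0,0]'
python3 - <<'E'
from h import *
s=ctrl.read_state();print(s["eef_pos"],s["tool_rot"],s["force"],s["torque"],s["qpos"])
go(525.1,-144.9,128,0.5-np.pi)
d=imaging.get_image("top");e=imaging.get_image("side")
cv2.imwrite("pics/g5.png",cv2.resize(d["img"][185:265,265:365,::-1],None,fx=7,fy=7,interpolation=cv2.INTER_CUBIC))
cv2.imwrite("pics/g5s.png",cv2.resize(e["img"][140:260,220:360,::-1],None,fx=5,fy=5,interpolation=cv2.INTER_CUBIC))
E
```

```text
clock: 7.15
eef_pos: [525.3, -148.5, 128.9]
tool_rot: [-1.569, -0.001, -2.647]
force: [-0.7, 0.3, -3.7]
width: 13.0
clock: 7.55
eef_pos: [525.5, -143.5, 129.4]
tool_rot: [-1.571, 0.0, -2.64]
force: [0.3, 0.3, -4.7]
width: 12.7
[ 525.51010152 -143.53025305  129.35024767] [-1.57126258e+00  1.04667252e-04 -2.64028543e+00] [ 0.29618654  0.26904706 -4.6741715 ] [ 0.02757239 -0.0225528  -0.04813463] [ 0.30703207  0.62088022 -0.13836579  1.90705379  0.13724383  0.62288439
 -0.98696727]
shift cm [0.1  0.14 0.1 ] turn y deg 0.07
```

View pics/g5.png

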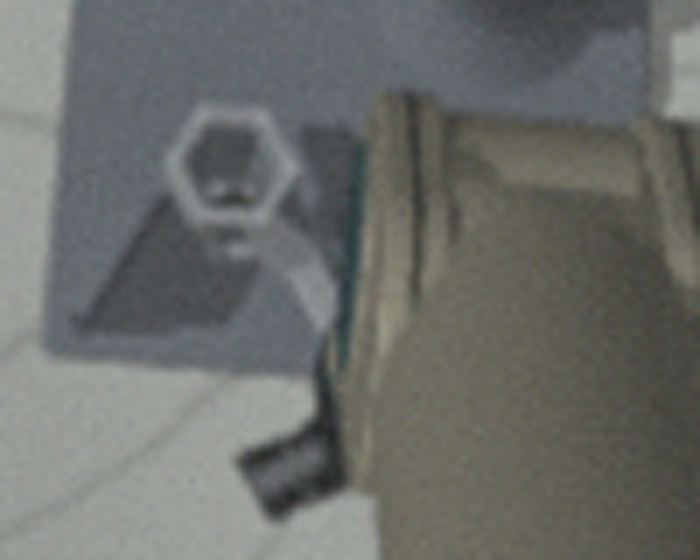

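View pics/g5s.png

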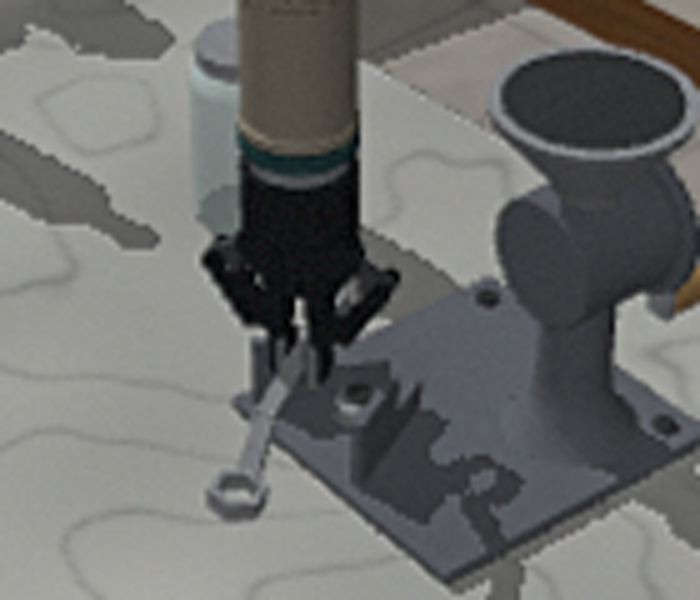

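The top view shows the ring at about (298.3,208.3), above the nut. The nut appears lower in the picture because of parallax. I'll lower the ring to just above the rib tops and compare again.

```bash

python3 -m inch '[0,0,2,0,0,0,0, 0,0,4,0,0,0,0, 0,0,4,0,0,0,0, 0,0,4,0,0,0,0, 0,0,4,0,0,0,0, 0,0,4,0,0,0,0]'
python3 - <<'E'
from h import *
s=ctrl.read_state();p=s["eef_pos"];print(p,s["tool_rot"],s["force"],s["torque"])
d=imaging.get_image("top")
print("prev",ray(d,298.3,208.3,126.4))
fs=[imaging.get_image("top")["img"].astype(float) for _ in range(4)]
a=np.clip(np.mean(fs,0)*1.4,0,255).astype(np.uint8)
cv2.imwrite("pics/g6.png",cv2.resize(a[190:240,270:330,::-1],None,fx=12,fy=12,interpolation=cv2.INTER_CUBIC))
E
```

```text
clock: 8.25
eef_pos: [526.3, -145.0, 90.3]
tool_rot: [-1.57, 0.001, -2.642]
force: [-0.1, 0.3, -4.4]
width: 12.9
[ 526.26650017 -144.99705904   90.29657889] [-1.56952782e+00  1.47061054e-03 -2.64228037e+00] [-0.12851059  0.25588114 -4.37621791] [-0.02104824  0.00948898  0.01678715]
prev [626.4028649  -86.98027123 126.4       ]
```

View pics/g6.png

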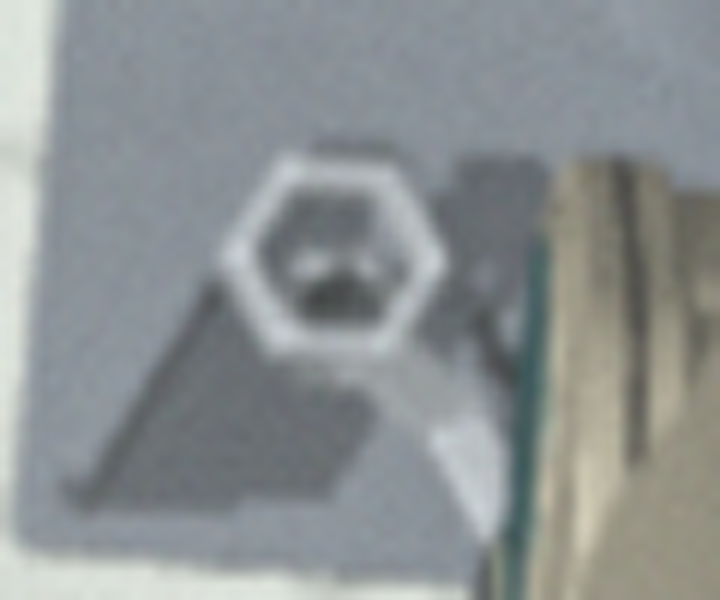

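```bash
python3 - <<'E'
from h import *
s=ctrl.read_state();p=s["eef_pos"];y=s["tool_rot"][2]+np.pi
d=imaging.get_image("top")
for r in (113.5,115): print("FK",p,[p[0]+r*np.cos(y),p[1]+r*np.sin(y)],y)
print("img ring",ray(d,298.04,211.39,p[2]-3), "stud px in same", proj(d,[624.7,-90.5,28]))
g=go(525,-145,62,0.5-np.pi)
# ring hex orientation from picked corners
c=np.array([(228,255),(285,160),(393,163),(443,260),(390,352),(280,350)],float)/12+[270,190]
W=np.array([ray(d,u,v,p[2]-3)[:2] for u,v in c]);m=W.mean(0);print(m,np.degrees(np.arctan2(*(W-m).T[::-1])))
E
```

```text
FK [ 525.67694652 -144.95714316   89.69622972] [np.float64(625.329265449598), np.float64(-90.62791224523204)] 0.4991411362046394
FK [ 525.67694652 -144.95714316   89.69622972] [np.float64(626.6462564487045), np.float64(-89.9099047882566)] 0.4991411362046394
img ring [626.05197791 -88.29717489  86.69622972] stud px in same [297.77247826 215.8900676 ]
shift cm [ 0.06  2.76 -0.03] turn y deg -0.05
[626.10561314 -88.30414611] [  90.13841459   28.13528266  -30.15147666  -91.02762573 -150.73346022
  149.86434895]
```

```bash
python3 -c "
from h import *
go(524.4,-147.2,58,.5-np.pi)"
```

```text
shift cm [0.21 3.16 0.14] turn y deg -0.05
```

```bash

python3 -m inch '[0,0.2,0.5,0.1,0,0,0, 0,0.2,1,0.1,0,0,0, 0,0.2,1.5,0.1,0,0,0, 0,0.2,2,0.1,0,0,0, 0,0.2,2.5,0.1,0,0,0, 0,0.2,3.1,0.1,0,0,0, 0,0.2,3.1,0.1,0,0,0, 0,0.2,3.1,0.1,0,0,0, 0,0.2,3.1,0.1,0,0,0]'
python3 - <<'E'
from h import *
fs=[imaging.get_image("top")["img"].astype(float) for _ in range(4)]
s=ctrl.read_state();p=s["eef_pos"];print(p,s["tool_rot"],s["force"],s["torque"])
a=np.clip(np.mean(fs,0)*1.4,0,255).astype(np.uint8)
cv2.imwrite("pics/g7.png",cv2.resize(a[190:240,270:330,::-1],None,fx=12,fy=12,interpolation=cv2.INTER_CUBIC))
e=imaging.get_image("side")["img"]
cv2.imwrite("pics/g7s.png",cv2.resize(e[180:260,250:350,::-1],None,fx=7,fy=7,interpolation=cv2.INTER_CUBIC))
E
```

```text
clock: 9.45
eef_pos: [524.4, -146.7, 58.5]
tool_rot: [-1.57, 0.0, -2.642]
force: [0.0, -0.4, -4.1]
width: 12.9
[ 524.38517137 -146.73735263   58.56176609] [-1.57047759e+00  4.04083619e-04 -2.64233265e+00] [-0.61746194 -0.03197819 -5.1628731 ] [-0.0431424  -0.03412401 -0.09950654]
```

View pics/g7.png

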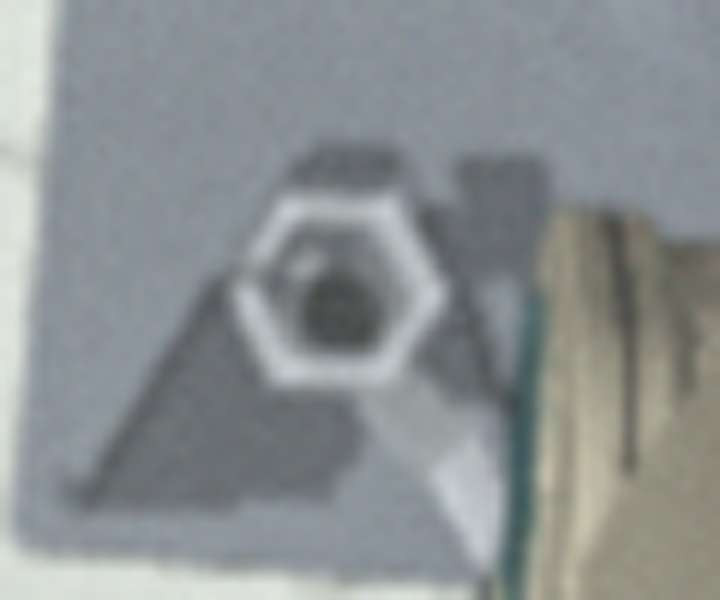

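View pics/g7s.png

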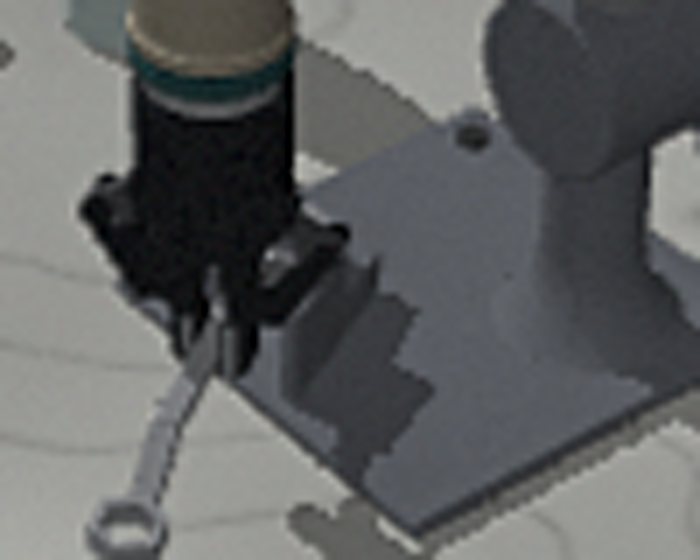

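```bash
python3 - <<'E'
from h import *
d=imaging.get_image("top");s=ctrl.read_state();p=s["eef_pos"]
a=ray(d,270+338.8/12,190+291/12,p[2]-3);b=ray(d,270+341/12,190+308/12,34);print(a,b,b-a)
y=s["tool_rot"][2]+np.pi;print(p[0]+113.5*np.cos(y),p[1]+113.5*np.sin(y))
E
```

```text
[624.15685913 -90.42845785  55.50498605] [624.23271352 -92.04821114  34.        ] [  0.07585439  -1.6197533  -21.50498605]
623.9680214008079 -92.39222989700589
```

```bash
python3 -c "
from h import *
go(524.4,-148.3,46,.5-np.pi)"
```

```text
shift cm [0.07 1.25 0.14] turn y deg -0.04
```

```bash

python3 -m inch '[0,0.07,0,0.14,0,0,0, 0,0.07,0.4,0.14,0,0,0, 0,0.07,0.8,0.14,0,0,0, 0,0.07,1.0,0.14,0,0,0, 0,0.07,1.25,0.14,0,0,0, 0,0.07,1.25,0.14,0,0,0, 0,0.07,1.25,0.14,0,0,0]'
python3 -c "
from h import *
s=ctrl.read_state();print(s['torque']);go(524.4,-148.3,40,.5-np.pi)"
```

```text
clock: 10.45
eef_pos: [524.2, -148.2, 45.7]
tool_rot: [-1.571, -0.0, -2.642]
force: [-0.8, -0.2, -4.8]
width: 13.1
[-0.04036656  0.01583173 -0.02005347]
shift cm [-0.01  0.57  0.01] turn y deg -0.04
```

```bash

python3 -m inch '[0,0,0.1,0,0,0,0, 0,0,0.2,0,0,0,0, 0,0,0.3,0,0,0,0, 0,0,0.3,0,0,0,0, 0,0,0.3,0,0,0,0]'
python3 -c "
from h import *
s=ctrl.read_state();print(s['torque'])"
python3 -m inch '[0,0,0.1,0,0,0,0, 0,0,0.2,0,0,0,0, 0,0,0.3,0,0,0,0, 0,0,0.3,0,0,0,0, 0,0,0.3,0,0,0,0]'
python3 -c "
from h import *
s=ctrl.read_state();print(s['torque'])"
```

```text
clock: 10.95
eef_pos: [524.3, -148.3, 42.9]
tool_rot: [-1.571, 0.0, -2.642]
force: [0.3, 0.2, -3.4]
width: 12.4
[-0.06575575  0.0469413  -0.00976518]
clock: 11.45
eef_pos: [523.8, -148.6, 39.9]
tool_rot: [-1.571, -0.001, -2.643]
force: [-2.7, 0.0, -0.5]
width: 12.7
[-0.20130629  0.25042257 -0.06926326]
```

```bash
python3 - <<'E'
from h import *
d=imaging.get_image("top")
fs=[imaging.get_image("top")["img"].astype(float) for _ in range(4)]
a=np.clip(np.mean(fs,0)*1.4,0,255).astype(np.uint8)
cv2.imwrite("pics/g8.png",cv2.resize(a[190:240,270:330,::-1],None,fx=12,fy=12,interpolation=cv2.INTER_CUBIC))
s=ctrl.read_state();print(s['eef_pos'],s['force'],s["torque"])
E
```

```text
[ 523.97472305 -148.49281906   39.85266218] [-3.93603127 -1.37525885  0.19824794] [-0.20511796  0.34963859 -0.03548643]
```

View pics/g8.png

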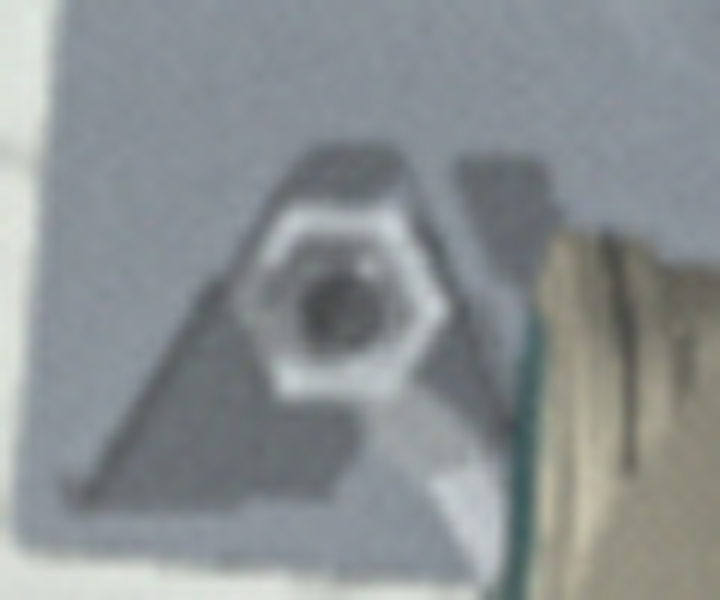

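The ring at (341.5,303)/12 and the stud at (342,306)/12 are almost concentric. The force pushes the ring back towards the robot, so I'll ease back about 1 mm while descending gently.

```bash

python3 -m inch '[0,0.05,0,0,0,0,0, 0,0.1,0,0,0,0,0, 0,0.1,0,0,0,0,0]'
python3 -c "
from h import *
s=ctrl.read_state();print(s['torque'])"
python3 -m inch '[0,0,0.1,0,0,0,0, 0,0,0.2,0,0,0,0, 0,0,0.2,0,0,0,0, 0,0,0.2,0,0,0,0]'
python3 -c "
from h import *
s=ctrl.read_state();print(s['torque'])"
```

```text
clock: 12.0
eef_pos: [524.0, -148.6, 39.9]
tool_rot: [-1.57, 0.001, -2.642]
force: [-1.3, -0.9, -0.2]
width: 13.1
[-0.07927699  0.01163753 -0.04794485]
clock: 12.4
eef_pos: [523.4, -148.5, 37.8]
tool_rot: [-1.571, 0.0, -2.642]
force: [-1.7, -0.7, 0.5]
width: 12.6
[0.10152122 0.03265116 0.0513054 ]
```

```bash

python3 -m inch '[0,0,0.1,0,0,0,0, 0,0,0.2,0,0,0,0, 0,0,0.3,0,0,0,0, 0,0,0.4,0,0,0,0, 0,0,0.4,0,0,0,0]'
python3 -c "
from h import *
s=ctrl.read_state();print(s['torque'])"
```

```text
clock: 12.9
eef_pos: [522.4, -148.7, 33.5]
tool_rot: [-1.572, -0.002, -2.642]
force: [-4.5, -1.1, 1.9]
width: 12.9
[0.19564839 0.63476201 0.15947058]
```

```bash
python3 - <<'E'
from h import *
fs=[imaging.get_image("top")["img"].astype(float) for _ in range(4)]
a=np.clip(np.mean(fs,0)*1.4,0,255).astype(np.uint8)
cv2.imwrite("pics/g9.png",cv2.resize(a[190:240,270:330,::-1],None,fx=12,fy=12,interpolation=cv2.INTER_CUBIC))
e=imaging.get_image("side")["img"]
cv2.imwrite("pics/g9s.png",cv2.resize(e[180:260,240:340,::-1],None,fx=7,fy=7,interpolation=cv2.INTER_CUBIC))
s=ctrl.read_state();print(s['eef_pos'],s['force'],s["torque"])
E
```

```text
[ 522.42751494 -148.70303713   33.58396897] [-5.28789121  0.21667503  1.09659623] [0.17646236 0.68976449 0.1518634 ]
```

View pics/g9.png

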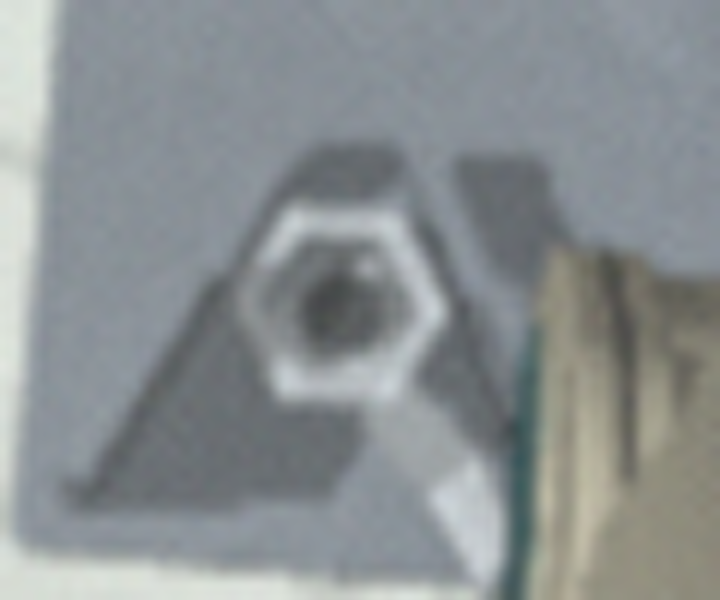

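View pics/g9s.png

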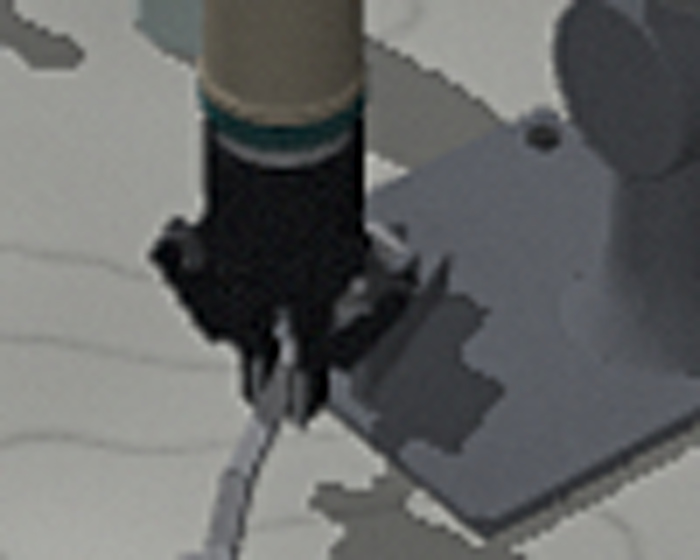

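The ring hasn't moved in the image while the TCP went down 6 mm. So it's resting on top of the nut, probably at the wrong angle, and the wrench is tilting in the pads. I'll ease up and sweep clockwise about the nut axis under light pressure.

```bash

python3 -m inch '[0,0,-0.4,0,0,0,0, 0,0,-0.6,0,0,0,0, 0,0,-0.6,0,0,0,0]'
python3 -c "
from h import *
s=ctrl.read_state();print(s['torque'])"
python3 -m inch '[0,0,0,-0.3,0,1.5,0, 0,-0.02,0,-0.59,0,3,0, 0,-0.03,0,-0.89,0,4.5,0, 0,-0.06,0,-1.19,0,6,0, 0,-0.1,0,-1.48,0,7.5,0, 0,-0.14,0,-1.78,0,9,0, 0,-0.14,0,-1.78,0,9,0]'
python3 -c "
from h import *
s=ctrl.read_state();print(s['torque'])"
```

```text
clock: 13.45
eef_pos: [524.7, -148.6, 40.1]
tool_rot: [-1.57, 0.002, -2.642]
force: [0.4, -0.8, -5.4]
width: 12.5
[ 0.02257652  0.0560823  -0.00765051]
clock: 14.15
eef_pos: [515.9, -131.7, 39.8]
tool_rot: [-1.571, -0.0, -2.799]
force: [-0.4, 0.3, -4.6]
width: 12.6
[0.03268525 0.07755015 0.05084646]
```

```bash

python3 -m inch '[0,0,0.2,0,0,0,0, 0,0,0.4,0,0,0,0, 0,0,0.4,0,0,0,0]'
python3 -m inch '[0,0,0.2,0,0,0,0, 0,0,0.2,0,0,0,0]'
python3 -c "
from h import *
s=ctrl.read_state();print(s['torque'])"
```

```text
clock: 14.45
eef_pos: [516.1, -132.7, 35.6]
tool_rot: [-1.571, 0.0, -2.8]
force: [-0.8, -0.4, -2.7]
width: 12.7
clock: 14.65
eef_pos: [515.7, -132.8, 33.8]
tool_rot: [-1.571, -0.001, -2.8]
force: [-2.4, -1.3, 0.7]
width: 12.6
[-0.05577675  0.12094981 -0.00485091]
```

```bash

python3 -m inch '[0,0,0,-0.3,0,1.5,0, 0,-0.02,0,-0.59,0,3,0, 0,-0.03,0,-0.89,0,4.5,0, 0,-0.03,0,-0.89,0,4.5,0]'
python3 -m inch '[0,0,0,-0.3,0,1.5,0, 0,-0.02,0,-0.59,0,3,0, 0,-0.03,0,-0.89,0,4.5,0, 0,-0.03,0,-0.89,0,4.5,0]'
python3 -m inch '[0,0,0,-0.3,0,1.5,0, 0,-0.02,0,-0.59,0,3,0, 0,-0.03,0,-0.89,0,4.5,0, 0,-0.03,0,-0.89,0,4.5,0]'
python3 - <<'E'
from h import *
s=ctrl.read_state();print(s['torque'])
fs=[imaging.get_image("top")["img"].astype(float) for _ in range(4)]
a=np.clip(np.mean(fs,0)*1.4,0,255).astype(np.uint8)
cv2.imwrite("pics/g10.png",cv2.resize(a[190:240,270:330,::-1],None,fx=12,fy=12,interpolation=cv2.INTER_CUBIC))
E
```

```text
clock: 15.05
eef_pos: [512.8, -124.1, 33.9]
tool_rot: [-1.571, -0.001, -2.879]
force: [-4.1, -2.3, 0.6]
width: 12.5
clock: 15.45
eef_pos: [510.3, -115.3, 33.7]
tool_rot: [-1.571, -0.002, -2.959]
force: [-5.2, -3.7, 1.5]
width: 12.8
clock: 15.85
eef_pos: [508.8, -106.1, 33.7]
tool_rot: [-1.571, -0.002, -3.037]
force: [-5.9, -2.3, 1.3]
width: 12.7
[-0.56103826  0.6056629  -0.17442624]
```

View pics/g10.png

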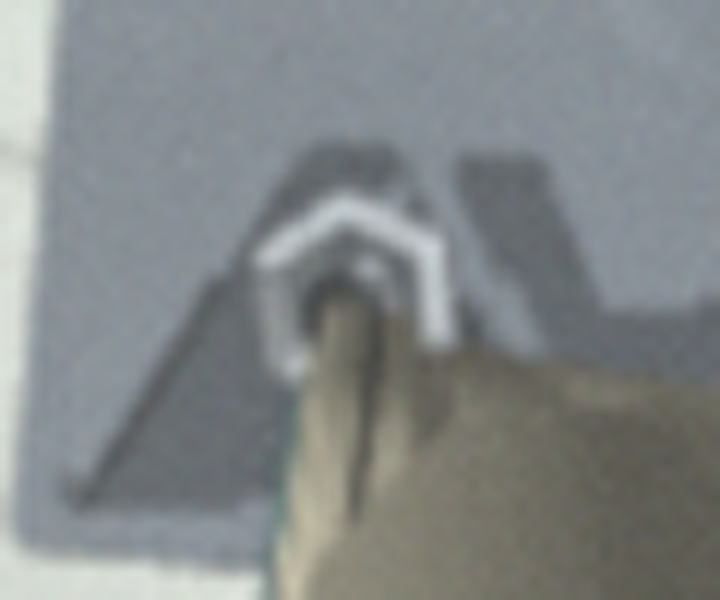

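The ring now sits at about (299,215), with the arm partly covering it. The force points back and up, which means the near inner edge is on the nut's chamfer, so the ring is too far forward. I'll pull it back 1 to 2 mm.

```bash

python3 -m inch '[0,0.1,0,0,0,0,0, 0,0.1,0,0,0,0,0]'
python3 -m inch '[0,0.1,0,0,0,0,0, 0,0.1,0,0,0,0,0]'
python3 -c "
from h import *
s=ctrl.read_state();print(s['torque'])"
```

```text
clock: 16.25
eef_pos: [508.8, -106.4, 33.8]
tool_rot: [-1.571, -0.0, -3.036]
force: [-4.2, -2.2, 1.4]
width: 13.0
clock: 16.45
eef_pos: [508.8, -106.6, 33.9]
tool_rot: [-1.571, 0.002, -3.035]
force: [-2.3, -2.0, 0.9]
width: 13.0
[-0.28067445  0.01055593 -0.14388257]
```

```bash

python3 -m inch '[0,0.05,0,0.1,0,0,0, 0,0.05,0,0.1,0,0,0]'
python3 -m inch '[0,0,0,-0.3,0,1.5,0, 0,-0.02,0,-0.59,0,3,0, 0,-0.03,0,-0.89,0,4.5,0, 0,-0.03,0,-0.89,0,4.5,0]'
python3 -m inch '[0,0,0,-0.3,0,1.5,0, 0,-0.02,0,-0.59,0,3,0, 0,-0.03,0,-0.89,0,4.5,0, 0,-0.03,0,-0.89,0,4.5,0]'
python3 -c "
from h import *
s=ctrl.read_state();print(s['torque'])"
```

```text
clock: 16.65
eef_pos: [508.7, -107.3, 33.9]
tool_rot: [-1.571, 0.002, -3.034]
force: [-0.9, -0.1, -0.7]
width: 12.3
clock: 17.05
eef_pos: [507.4, -98.0, 33.9]
tool_rot: [-1.571, 0.001, -3.113]
force: [0.2, 0.7, -1.8]
width: 12.9
clock: 17.45
eef_pos: [507.0, -89.1, 33.8]
tool_rot: [-1.571, -0.0, 3.091]
force: [0.1, 1.4, -0.5]
width: 12.7
[ 0.19459422 -0.45326648  0.18931713]
```

```bash

python3 -m inch '[0,0,0.1,0,0,0,0, 0,0,0.2,0,0,0,0, 0,0,0.2,0,0,0,0]'
python3 - <<'E'
from h import *
s=ctrl.read_state();print(s['torque'])
fs=[imaging.get_image("top")["img"].astype(float) for _ in range(3)]
a=np.clip(np.mean(fs,0)*1.4,0,255).astype(np.uint8)
cv2.imwrite("pics/g11.png",cv2.resize(a[190:240,270:330,::-1],None,fx=12,fy=12,interpolation=cv2.INTER_CUBIC))
e=imaging.get_image("side")["img"]
cv2.imwrite("pics/g11s.png",cv2.resize(e[180:260,240:340,::-1],None,fx=7,fy=7,interpolation=cv2.INTER_CUBIC))
E
```

```text
clock: 17.75
eef_pos: [506.6, -89.8, 31.7]
tool_rot: [-1.571, -0.001, 3.091]
force: [-0.7, 3.4, 1.0]
width: 12.8
[ 0.58478411 -0.21867477  0.27852782]
```

View pics/g11.png

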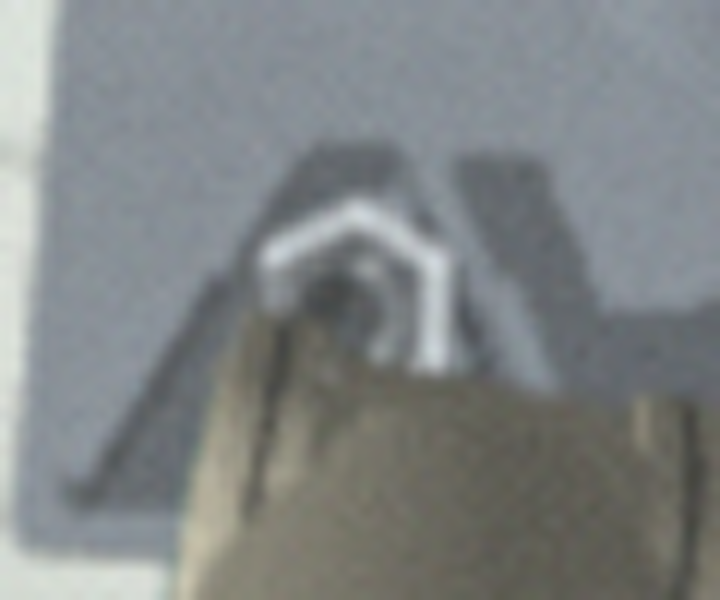

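View pics/g11s.png

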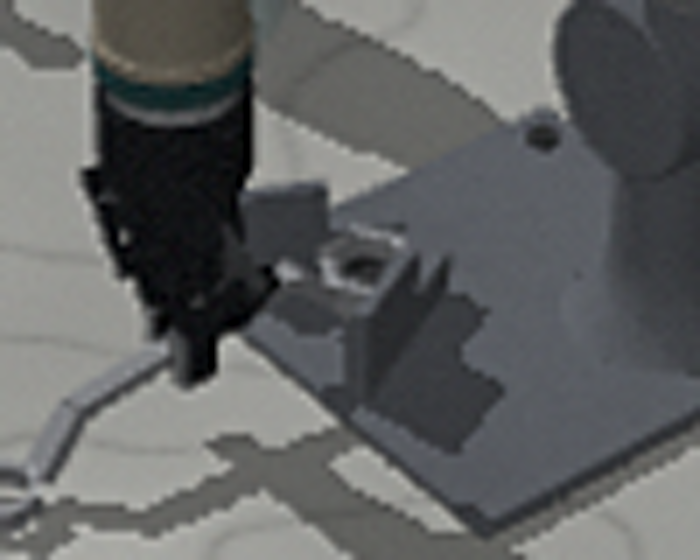

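The side view shows the ring perched on top of the nut. In the top view the ring centre, about (353,308)/12, is roughly 1 px (2.5 mm) to the right of the stud at about (341,308)/12. The averaged side picture puts a nut corner near yaw -0.1 to 0, so the centring is what's off. I'll lift slightly and shift left.

```bash

python3 -m inch '[0,0,-0.3,0,0,0,0, 0,0,-0.5,-0.1,0,0,0, 0,0,-0.5,-0.25,0,0,0, 0,0,-0.5,-0.25,0,0,0]'
python3 - <<'E'
from h import *
s=ctrl.read_state();print(s['torque'])
fs=[imaging.get_image("top")["img"].astype(float) for _ in range(3)]
a=np.clip(np.mean(fs,0)*1.4,0,255).astype(np.uint8)
cv2.imwrite("pics/g12.png",cv2.resize(a[190:240,270:330,::-1],None,fx=12,fy=12,interpolation=cv2.INTER_CUBIC))
E
```

```text
clock: 18.35
eef_pos: [506.8, -87.9, 36.7]
tool_rot: [-1.57, -0.001, 3.09]
force: [-0.7, -0.5, -4.2]
width: 12.7
[0.03502488 0.00725374 0.01452174]
```

View pics/g12.png

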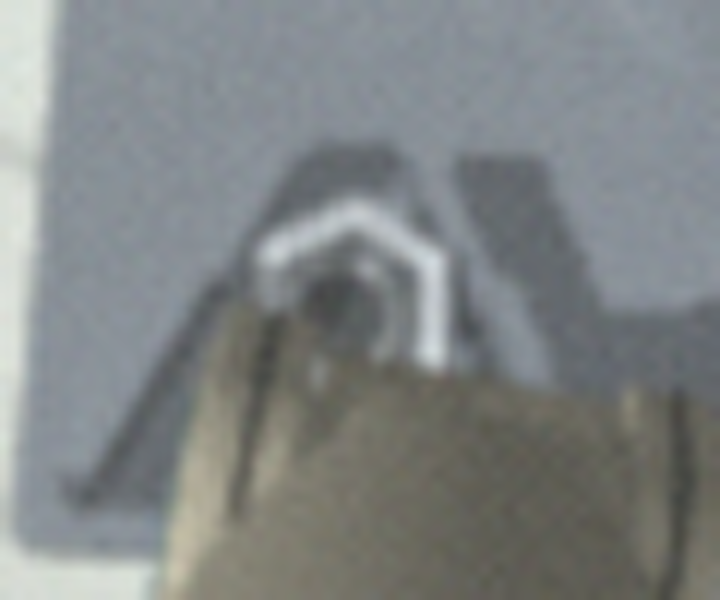

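```bash

python3 -m inch '[0,0,0,-0.15,0,0,0, 0,0,0.2,-0.15,0,0,0, 0,0,0.3,-0.15,0,0,0, 0,0,0.3,-0.15,0,0,0]'
python3 -c "
from h import *
s=ctrl.read_state();print(s['torque'])"
python3 -m inch '[0,0,0.1,0,0,0,0, 0,0,0.1,0,0,0,0]'
python3 -c "
from h import *
s=ctrl.read_state();print(s['torque'])"
python3 -m inch '[0,0,0.1,0,0,0,0, 0,0,0.1,0,0,0,0]'
python3 -c "
from h import *
s=ctrl.read_state();print(s['torque'])"
```

```text
clock: 18.9
eef_pos: [507.1, -85.9, 33.8]
tool_rot: [-1.571, -0.0, 3.091]
force: [-1.1, 0.3, -1.6]
width: 13.2
[ 0.04862574 -0.00592922  0.017014  ]
clock: 19.1
eef_pos: [507.0, -85.9, 32.9]
tool_rot: [-1.571, -0.0, 3.091]
force: [-2.4, 0.4, 0.6]
width: 12.6
[0.07582615 0.05724465 0.00829617]
clock: 19.3
eef_pos: [506.8, -85.9, 31.9]
tool_rot: [-1.571, -0.001, 3.091]
force: [-4.3, 0.3, 2.6]
width: 13.0
[0.10850695 0.22607786 0.04955814]
```

```bash

python3 -m inch '[0,0.1,0,0,0,0,0, 0,0.1,0,0,0,0,0, 0,0.1,0,0,0,0,0]'
python3 -m inch '[0,0,0,-0.2,0,1,0, 0,0,0,-0.4,0,2,0, 0,-0.02,0,-0.59,0,3,0, 0,-0.02,0,-0.59,0,3,0]'
python3 -m inch '[0,0,0,-0.2,0,1,0, 0,0,0,-0.4,0,2,0, 0,-0.02,0,-0.59,0,3,0, 0,-0.02,0,-0.59,0,3,0]'
python3 -c "
from h import *
s=ctrl.read_state();print(s['torque'])"
python3 -m inch '[0,0,0,-0.2,0,1,0, 0,0,0,-0.4,0,2,0, 0,-0.02,0,-0.59,0,3,0, 0,-0.02,0,-0.59,0,3,0]'
python3 -c "
from h import *
s=ctrl.read_state();print(s['torque'])"
```

```text
clock: 19.6
eef_pos: [506.7, -85.9, 32.0]
tool_rot: [-1.571, 0.001, 3.091]
force: [-1.7, 0.2, 0.6]
width: 12.9
clock: 20.0
eef_pos: [507.5, -80.0, 31.9]
tool_rot: [-1.571, 0.001, 3.038]
force: [0.8, -0.5, 0.5]
width: 12.5
clock: 20.4
eef_pos: [508.1, -74.1, 31.9]
tool_rot: [-1.571, 0.001, 2.986]
force: [0.0, -0.3, -0.7]
width: 13.0
[-0.29995579 -0.67925643 -0.05163602]
clock: 20.8
eef_pos: [508.8, -68.2, 31.8]
tool_rot: [-1.571, 0.0, 2.933]
force: [1.7, -0.2, -0.3]
width: 12.6
[-0.40532462 -0.63999765 -0.1282258 ]
```

```bash

python3 - <<'E'
from h import *
s=ctrl.read_state()
fs=[imaging.get_image("top")["img"].astype(float) for _ in range(3)]
a=np.clip(np.mean(fs,0)*1.4,0,255).astype(np.uint8)
A=cv2.resize(a[195:230,280:315,::-1],(400,400),interpolation=cv2.INTER_CUBIC)
fs=[imaging.get_image("side")["img"].astype(float) for _ in range(3)]
e=np.mean(fs,0).astype(np.uint8)
B=cv2.resize(e[190:240,260:310,::-1],(400,400),interpolation=cv2.INTER_CUBIC)
cv2.imwrite("pics/g13.png",np.hstack([A,B]))
E
```

```text
(no output)
```

View pics/g13.png

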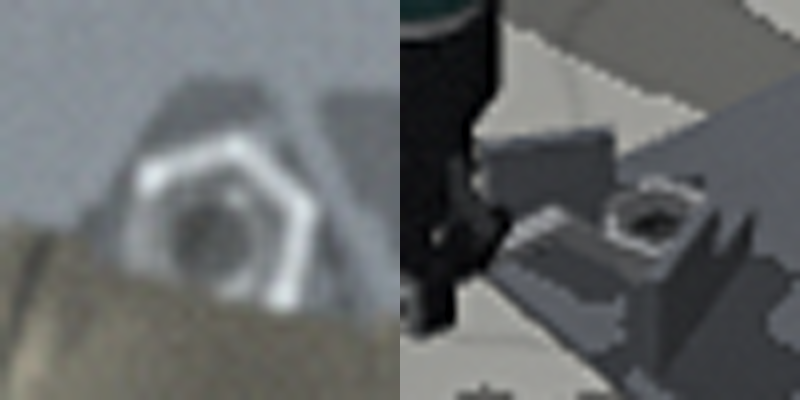

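The top view shows the ring concentric with the stud. The side view shows it still perched high, with its underside around 25 mm. The wrench has tilted in the pads by about 0.09 rad, ring end up. I'll level it by pitching the tool 5° about the jaw axis, pivoting at the ring.

```bash

python3 -m inch '[0,-0.01,-0.2,0,0,0,-1, 0,-0.02,-0.4,0,0,0,-2, 0,-0.03,-0.6,0,0,0,-3, 0,-0.04,-0.8,0,0,0,-4, 0,-0.04,-1,0,0,0,-5, 0,-0.04,-1,0,0,0,-5, 0,-0.04,-1,0,0,0,-5]'
python3 - <<'E'
from h import *
s=ctrl.read_state();print(s['torque'])
fs=[imaging.get_image("top")["img"].astype(float) for _ in range(3)]
a=np.clip(np.mean(fs,0)*1.4,0,255).astype(np.uint8)
A=cv2.resize(a[195:230,280:315,::-1],(400,400),interpolation=cv2.INTER_CUBIC)
fs=[imaging.get_image("side")["img"].astype(float) for _ in range(3)]
e=np.mean(fs,0).astype(np.uint8)
B=cv2.resize(e[190:265,230:305,::-1],(400,400),interpolation=cv2.INTER_CUBIC)
cv2.imwrite("pics/g14.png",np.hstack([A,B]))
E
```

```text
clock: 21.8
eef_pos: [508.9, -68.4, 41.6]
tool_rot: [-1.571, -0.087, 2.934]
force: [0.5, -0.2, -1.2]
width: 12.6
[-0.33813822 -0.69544676 -0.05737953]
```

View pics/g14.png

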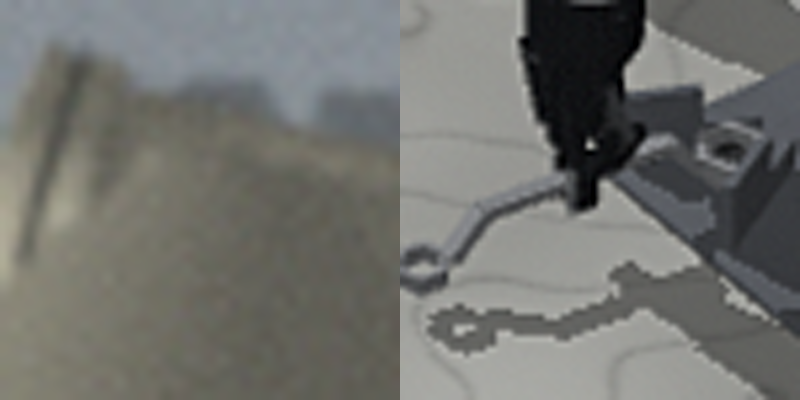

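```bash
python3 - <<'E'
from h import *
e=imaging.get_image("side")
N=np.array([624,-93.7,0])
print("stud proj",proj(e,N+[0,0,34]), "observed ~ (290.8,219)")
for z in(26,32,38,44): print(z,"big",proj(e,N+[0,0,z]))
th=-0.208
for z in(12,20,26,32,38,44,50): print(z,"small",proj(e,N+[-230*np.cos(th),-230*np.sin(th),z]))
s=ctrl.read_state();print(s["eef_pos"],s["tool_rot"])
import pickle
d=pickle.load(open("avg_side.pkl","rb"));g=d["img"].mean(2)
print(np.round(g[212:228,284:300]).astype(int))
E
```

```text
stud proj [291.4729216  218.02159164] observed ~ (290.8,219)
26 big [291.46270673 219.75743058]
32 big [291.47036271 218.45643078]
38 big [291.47804977 217.15014741]
44 big [291.48576812 215.83854819]
12 small [233.82633879 244.08356405]
20 small [233.67388477 242.33514   ]
26 small [233.55897664 241.01731237]
32 small [233.44357854 239.69386541]
38 small [233.32768732 238.36476312]
44 small [233.21129982 237.02996918]
50 small [233.09441283 235.68944693]
[508.91737615 -68.42757185  41.77031254] [-1.57081903 -0.08735144  2.93405242]
[[ 55  54  52  88  93  93  91  92  84  73  71  72  62  56  87  93]
 [ 57  55  54  55  53  61  55  53  54  52  54  54  53  48  88  93]
 [ 56  56  56  57  58  56  57  57  57  57  57  56  53  53  88  93]
 [ 56  55  56  58  57  58  58  59  56  58  56  53  56  74  93  90]
 [ 56  55  56  57  59  57  57  48  52  53  55  53  75  95  93  65]
 [ 56  55  55  56  68  47  29  26  31  35  50  68  94  95  58  41]
 [ 57  55  54  61  71  41  30  32  48  48  57  93  97  71  41  52]
 [ 58  60  57  81  76  55  46  47  46  45  79  97  84  47  36  63]
 [ 60  58  63  99 102  80  63  50  37  59  94  97  53  38  37  65]
 [ 60  59  58  71 134 142 146 117  86  95  97  62  41  40  39  65]
 [ 61  58  62  69  97 117 125 111  97  97  71  46  41  42  41  42]
 [ 59  59  67  78  79  81  92  92  97  86  49  40  44  43  43  44]
 [ 59  60  58  66  79  81  85  94  97  65  43  42  44  44  43  44]
 [ 59  61  59  56  61  71  63  65  55  43  42  42  43  43  43  43]
 [ 59  57  57  63  64  63  59  59  50  43  43  43  43  43  42  44]
 [ 64  65  63  93  98 100  77  62  51  44  43  44  43  42  41  52]]
```

```bash
python3 - <<'E'
from h import *
fs=[imaging.get_image("side")["img"].astype(float) for _ in range(3)]
e=np.clip(np.mean(fs,0)*1.5,0,255).astype(np.uint8)
B=cv2.resize(e[200:260,222:312,::-1],None,fx=8.8,fy=8.8,interpolation=cv2.INTER_CUBIC)
cv2.imwrite("pics/g15.png",B)
E
```

```text
(no output)
```

View pics/g15.png

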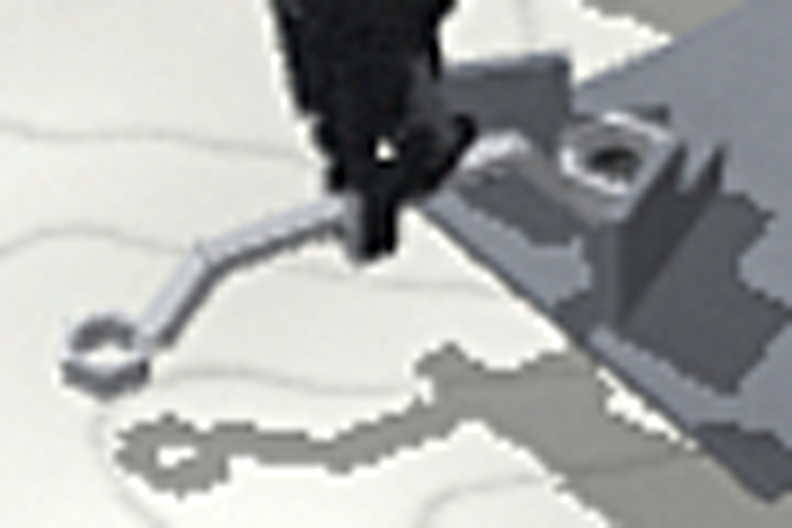

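The small ring's top is at about (234.2,239.0) and the larger at about (291.5,217.0). That's level to within about 0.015 rad, with the larger ring's underside near 24 mm. Now I'll sweep counter-clockwise with the levelled wrench.

```bash

python3 -m inch '[0,0,0,0.3,0.13,-1.5,0, 0,-0.02,0,0.6,0.26,-3,0, 0,-0.02,0,0.6,0.26,-3,0]'
python3 -m inch '[0,0,0,0.3,0.13,-1.5,0, 0,-0.02,0,0.6,0.26,-3,0, 0,-0.02,0,0.6,0.26,-3,0]'
python3 -m inch '[0,0,0,0.3,0.13,-1.5,0, 0,-0.02,0,0.6,0.26,-3,0, 0,-0.02,0,0.6,0.26,-3,0]'
python3 -c "
from h import *
s=ctrl.read_state();print(s['torque'])"
```

```text
clock: 22.6
eef_pos: [507.2, -74.9, 41.7]
tool_rot: [-1.571, -0.089, 2.987]
force: [0.0, 0.1, -2.5]
width: 12.6
clock: 22.9
eef_pos: [506.4, -80.9, 41.7]
tool_rot: [-1.571, -0.089, 3.04]
force: [-1.8, 0.7, -1.0]
width: 12.7
clock: 23.2
eef_pos: [506.3, -86.9, 41.7]
tool_rot: [-1.571, -0.088, 3.092]
force: [-3.6, -1.1, -0.7]
width: 13.1
[-0.26799209  0.04072424 -0.07279933]
```

```bash

python3 -m inch '[0,0.15,0,0,0,0,0, 0,0.15,0,0,0,0,0]'
python3 -m inch '[0,0,0.1,0,0,0,0, 0,0,0.2,0,0,0,0]'
python3 -c "
from h import *
s=ctrl.read_state();print(s['torque'])"
python3 -m inch '[0,0,0,-0.3,-0.13,1.5,0, 0,-0.02,0,-0.6,-0.26,3,0, 0,-0.02,0,-0.6,-0.26,3,0]'
python3 -m inch '[0,0,0,-0.3,-0.13,1.5,0, 0,-0.02,0,-0.6,-0.26,3,0, 0,-0.02,0,-0.6,-0.26,3,0]'
python3 -c "
from h import *
s=ctrl.read_state();print(s['torque'])"
```

```text
clock: 23.4
eef_pos: [506.2, -86.4, 42.0]
tool_rot: [-1.571, -0.085, 3.092]
force: [-0.3, -1.6, -2.3]
width: 12.6
clock: 23.6
eef_pos: [505.7, -86.4, 40.1]
tool_rot: [-1.571, -0.086, 3.092]
force: [-0.9, -1.6, 1.2]
width: 12.8
[-0.4434848  -0.3694812  -0.17980836]
clock: 23.9
eef_pos: [506.1, -79.9, 40.0]
tool_rot: [-1.571, -0.087, 3.038]
force: [0.0, -2.7, -0.5]
width: 12.6
clock: 24.2
eef_pos: [506.7, -73.8, 39.9]
tool_rot: [-1.571, -0.087, 2.986]
force: [0.3, -2.3, 0.8]
width: 12.7
[-0.47330743 -0.60352933 -0.13858576]
```

```bash

python3 -m inch '[0,0,0,0.1,0,0,0, 0,-0.01,0,-0.3,-0.18,2,0, 0,-0.03,0,-0.7,-0.35,4,0, 0,-0.03,0,-0.7,-0.35,4,0]'
python3 -m inch '[0,0,0,-0.4,-0.17,2,0, 0,-0.03,0,-0.8,-0.35,4,0, 0,-0.03,0,-0.8,-0.35,4,0]'
python3 -m inch '[0,0,0,-0.4,-0.17,2,0, 0,-0.03,0,-0.8,-0.35,4,0, 0,-0.03,0,-0.8,-0.35,4,0]'
python3 -m inch '[0,0,0,-0.4,-0.17,2,0, 0,-0.03,0,-0.8,-0.35,4,0, 0,-0.03,0,-0.8,-0.35,4,0]'
python3 -c "
from h import *
s=ctrl.read_state();print(s['torque'])"
```

```text
clock: 24.6
eef_pos: [507.9, -66.4, 39.8]
tool_rot: [-1.571, -0.088, 2.916]
force: [-1.2, -0.1, 0.6]
width: 12.5
clock: 24.9
eef_pos: [509.6, -58.6, 39.7]
tool_rot: [-1.571, -0.088, 2.846]
force: [-1.9, 0.4, 0.5]
width: 12.8
clock: 25.2
eef_pos: [512.1, -51.1, 39.7]
tool_rot: [-1.571, -0.089, 2.776]
force: [-3.1, 1.6, 0.9]
width: 12.5
clock: 25.5
eef_pos: [515.3, -43.9, 39.7]
tool_rot: [-1.571, -0.089, 2.706]
force: [-3.7, 2.6, 0.7]
width: 13.0
[0.41479061 0.19485568 0.08905806]
```

```bash
cat > look.py <<'E'
from h import *
import sys
n=sys.argv[1]
fs=[imaging.get_image("top")["img"].astype(float) for _ in range(3)]
a=np.clip(np.mean(fs,0)*1.5,0,255).astype(np.uint8)
A=cv2.resize(a[197:232,282:317,::-1],(400,400),interpolation=cv2.INTER_CUBIC)
fs=[imaging.get_image("side")["img"].astype(float) for _ in range(3)]
e=np.clip(np.mean(fs,0)*1.5,0,255).astype(np.uint8)
B=cv2.resize(e[200:240,270:310,::-1],(400,400),interpolation=cv2.INTER_CUBIC)
C=cv2.resize(e[180:270,210:320,::-1],(800,int(800*90/110)) ,interpolation=cv2.INTER_CUBIC)
cv2.imwrite(f"pics/{n}.png",np.hstack([A,B]))
s=ctrl.read_state();print(s['clock'],s['eef_pos'],s['force'],s["torque"])
E
python3 -m inch '[0,0.1,0,0,0,0,0, 0,0.1,0,0,0,0,0]'; python3 look.py g16
```

```text
clock: 25.7
eef_pos: [515.2, -44.4, 39.9]
tool_rot: [-1.571, -0.086, 2.706]
force: [-1.8, 2.4, 0.2]
width: 13.0
26.0 [515.1112173  -44.42927515  39.90549109] [-1.64948596  2.5991302   0.9574977 ] [ 0.44063947 -0.23406301  0.19353408]
```

View pics/g16.png

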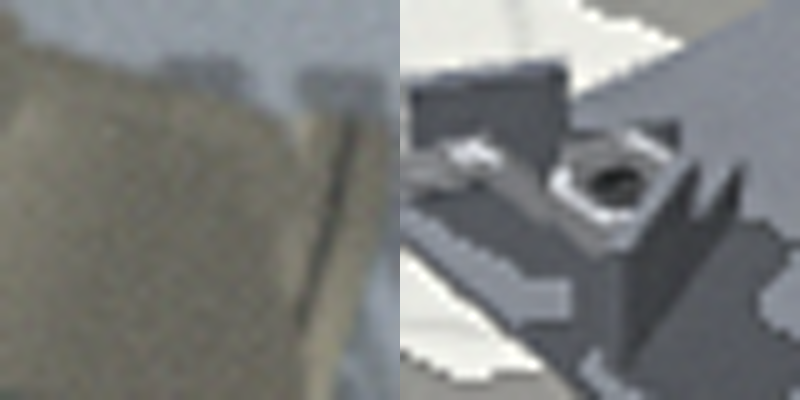

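```bash

python3 -m inch '[0,0.12,0,-0.08,0,0,0, 0,0.12,0,-0.08,0,0,0]'
python3 -m inch '[0,0,0,-0.3,-0.13,1.5,0, 0,-0.02,0,-0.6,-0.26,3,0, 0,-0.02,0,-0.6,-0.26,3,0]'
python3 -m inch '[0,0,0,-0.3,-0.13,1.5,0, 0,-0.02,0,-0.6,-0.26,3,0, 0,-0.02,0,-0.6,-0.26,3,0]'
python3 -m inch '[0,0,0,-0.3,-0.13,1.5,0, 0,-0.02,0,-0.6,-0.26,3,0, 0,-0.02,0,-0.6,-0.26,3,0]'
python3 -c "
from h import *
s=ctrl.read_state();print(s['torque'])"
```

```text
clock: 26.2
eef_pos: [515.2, -43.8, 40.1]
tool_rot: [-1.571, -0.085, 2.706]
force: [0.8, 0.9, -0.8]
width: 13.2
clock: 26.5
eef_pos: [517.5, -37.6, 40.0]
tool_rot: [-1.571, -0.086, 2.653]
force: [1.6, 0.0, -1.2]
width: 12.7
clock: 26.8
eef_pos: [520.0, -32.1, 39.9]
tool_rot: [-1.571, -0.087, 2.601]
force: [0.7, 0.7, -0.7]
width: 12.5
clock: 27.1
eef_pos: [523.1, -26.9, 39.9]
tool_rot: [-1.571, -0.088, 2.548]
force: [-0.5, 0.7, -0.1]
width: 13.2
[ 0.13812087 -0.58302385  0.15109534]
```

```bash

python3 -m inch '[0,0,0.1,0,0,0,0, 0,0,0.2,0,0,0,0, 0,0,0.2,0,0,0,0]'
python3 look.py g17
```

```text
clock: 27.4
eef_pos: [522.3, -27.2, 37.8]
tool_rot: [-1.571, -0.088, 2.549]
force: [-1.3, 3.2, 0.5]
width: 12.3
27.7 [522.43458453 -27.21495607  37.88807065] [-1.90357924  3.76454054 -0.03896977] [ 0.51164324 -0.24114061  0.26904499]
```

View pics/g17.png

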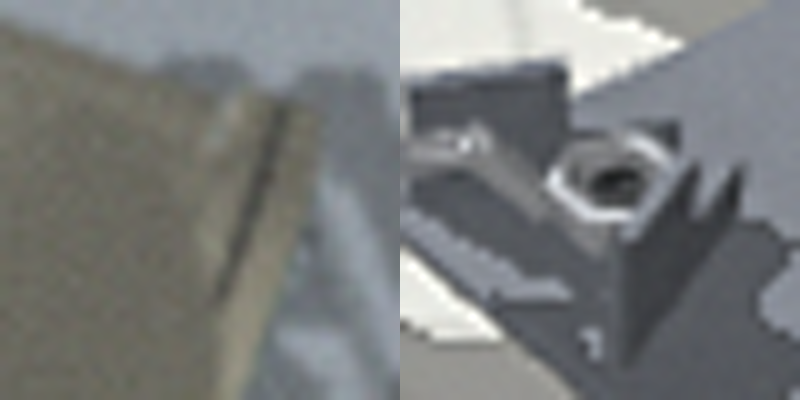

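The ring is still perched, at about (291.5,217.5). Before trying again I need a better nut angle, so I'll re-examine the saved averaged pictures. This takes no robot time.

```bash
python3 - <<'E'
from h import *
import pickle
d=pickle.load(open("avg_side.pkl","rb"));t=pickle.load(open("avg_top.pkl","rb"))
def z(im,x0,y0,w,k):
    c=im[y0:y0+w,x0:x0+w]; c=np.clip((c-20)*1.6,0,255).astype(np.uint8)
    return cv2.resize(c[:,:,::-1],(k,k),interpolation=cv2.INTER_NEAREST)
A=z(t["img"],288,205,22,400);B=z(d["img"],280,208,22,400)
k=400/22
def draw(img,dd,x0,y0,yaw,N,col):
    for zz,r0 in((30,14.5),(26,18.475),(12,18.475)):
        P=[proj(dd,[N[0]+r0*np.cos(yaw+i*np.pi/3),N[1]+r0*np.sin(yaw+i*np.pi/3),zz]) for i in range(6)]
        for p in P: cv2.circle(img,(int((p[0]+.5-x0)*k),int((p[1]+.5-y0)*k)),2,col,-1)
A2,B2=A.copy(),B.copy()
cv2.imwrite("pics/z1.png",np.hstack([A,B]))
print(np.round(t["img"].mean(2)[208:225,290:308]).astype(int))
E
```

```text
[[105  91  80  79  78  79  79  80  77  79  86 103 105 106  93  90 101 106]
 [ 97  81  78  79  79  80  81  79  80  81  90 105 107 108 102  94  97 104]
 [ 85  77  79  79  83  90  92  90  86  90 102 103 106 107 108  99  90 101]
 [ 78  77  77  83  96 114 116 104  93 100 111 103 101 100 100  96  88  97]
 [ 80  79  80  86 105 120 119  96  81  92 117 109  95  86  84  81  82  94]
 [ 80  78  79  83  92  90  80  67  60  69  89  97  91  84  79  78  78  90]
 [ 82  80  83  89  88  72  58  55  57  66  72  83  95  89  81  78  77  83]
 [ 82  81  87  94  86  65  57  55  61  68  68  78  96  94  86  80  79  78]
 [ 80  82  90  97  90  67  57  59  65  70  69  73  94  98  87  81  80  79]
 [ 79  81  85  95  98  74  59  61  69  71  71  82  97  99  87  80  78  78]
 [ 81  80  82  95  98  84  70  71  75  74  82 100 104  94  82  80  79  80]
 [ 80  80  81  88  96  97  89  94 104 103 111 122 106  87  79  80  78  86]
 [ 80  81  81  82  94 102 101 114 134 136 134 123  97  81  78  80  83  91]
 [ 80  81  80  84  88  96  98 105 122 124 122 107  86  78  80  90  94 104]
 [ 83  82  80  81  83  86  86  87  91  94  91  88  87  89  92 104 106 108]
 [ 82  82  80  81  81  81  80  81  79  79  80  85 101 106 107 108 110 106]
 [ 80  81  82  82  81  82  81  79  82  80  82  92 107 109 108 108 107 107]]
```

View pics/z1.png

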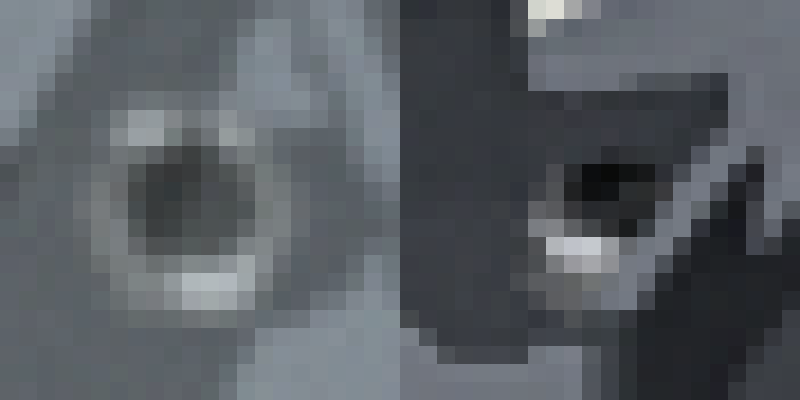

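```bash
python3 - <<'E'
from h import *
import pickle
from scipy.ndimage import map_coordinates
from scipy.optimize import least_squares
d=pickle.load(open("avg_top.pkl","rb"))
R=np.array(d["R"]);t=np.array(d["t"]);g=d["img"].mean(2)
def samp(P):
    q=P@R.T+t
    return map_coordinates(g,[d["fy"]*q[...,1]/q[...,2]+d["cy"],d["fx"]*q[...,0]/q[...,2]+d["cx"]],order=3)
cx,cy=624.5,-91.5
for it in range(5):
    th=np.radians(np.arange(0,360,5)); r=np.arange(8,24,.1)
    I=samp(np.stack([cx+r[None]*np.cos(th)[:,None],cy+r[None]*np.sin(th)[:,None],np.full((len(th),len(r)),27.)],-1))
    ro=[];ok=[]
    for i,row in enumerate(I):
        j=np.argmax(np.where((r>10)&(r<17),row,-1)); 
        lev=80+ (row[j]-80)*.5
        k=np.where(row[j:]<lev)[0]
        if len(k)and k[0]<80: ro.append(r[j+k[0]]);ok.append(True)
        else: ro.append(17);ok.append(False)
    ro=np.array(ro);ok=np.array(ok)
    dg=(np.degrees(th)+180)%360-180
    ok&=~((dg>-75)&(dg<5))&(ro<19.5)
    f=lambda p:(p[0]+p[1]*np.cos(th)+p[2]*np.sin(th)+p[3]*np.cos(6*th)+p[4]*np.sin(6*th)-ro)[ok]
    s=least_squares(f,[16,0,0,0,0],loss="soft_l1",f_scale=.4).x
    cx+=s[1];cy+=s[2]
print(cx,cy,s[0],np.hypot(s[3],s[4]),np.degrees(np.arctan2(s[4],s[3]))/6,ok.sum())
for a,b,o in zip(dg,ro,ok): print(int(a),round(float(b),1),"" if o else "x",end="; ")
E
```

```text
624.9870869100141 -90.7157641556699 16.883502865707847 0.6214004974921348 27.572336999282115 57
0 17.2 x; 5 17.2 ; 10 17.2 ; 15 17.1 ; 20 17.2 ; 25 17.5 ; 30 17.7 ; 35 17.7 ; 40 17.8 ; 45 17.9 ; 50 17.8 ; 55 16.9 ; 60 15.8 ; 65 15.8 ; 70 16.3 ; 75 16.7 ; 80 16.8 ; 85 16.9 ; 90 17.2 ; 95 17.0 ; 100 16.3 ; 105 15.8 ; 110 16.0 ; 115 16.3 ; 120 16.6 ; 125 16.6 ; 130 16.6 ; 135 17.0 ; 140 17.6 ; 145 18.1 ; 150 18.5 ; 155 18.5 ; 160 17.7 ; 165 16.7 ; 170 16.2 ; 175 16.2 ; -180 16.3 ; -175 16.5 ; -170 16.7 ; -165 17.0 ; -160 17.4 ; -155 17.6 ; -150 17.7 ; -145 17.4 ; -140 17.0 ; -135 16.6 ; -130 16.3 ; -125 16.3 ; -120 16.3 ; -115 16.5 ; -110 16.8 ; -105 17.1 ; -100 17.3 ; -95 17.2 ; -90 17.1 ; -85 17.0 ; -80 16.8 ; -75 16.4 ; -70 16.2 x; -65 16.2 x; -60 16.2 x; -55 16.6 x; -50 17.0 x; -45 17.0 x; -40 17.0 x; -35 17.0 x; -30 17.0 x; -25 17.0 x; -20 17.0 x; -15 19.2 x; -10 17.8 x; -5 17.3 x;
```

The half-level outline now fits cleanly: nut corner yaw is 27.6° (0.48 rad), equivalently -0.57 rad. So the angle was about right and tilt and centring were the problem. I'll lift off, set the wrench flat on open table to re-level it against a vertical tool, and retry at 0.48.

```bash

python3 -m inch '[0,0.1,-1.5,0,0,0,0, 0,0.3,-3,0,0,0,0, 0,0.5,-5,0,0,0,2, 0,0.7,-7.5,0,0,0,4, 0,0.7,-8,0,0,0,5, 0,0.7,-8,0,0,0,5, 0,0.7,-8,0,0,0,5]'
python3 -c "
from h import *
s=ctrl.read_state();print(s['tool_rot']);go(450,60,60,.48-np.pi)"
```

```text
clock: 28.4
eef_pos: [522.3, -27.6, 117.5]
tool_rot: [-1.57, -0.001, 2.548]
force: [0.8, 0.1, -4.3]
width: 12.8
[-1.56983993e+00 -1.30162255e-03  2.54833425e+00]
shift cm [10.89  5.75 -3.22] turn y deg -61.49
```

```bash

python3 -m inch '[0,2,0,-0.5,0,-7,0, 0,4,0,-1,0,-15,0, 0,6,0,-2,0,-23,0, 0,8,1,-2.5,0,-31,0, 0,10,3,-3,0,-39,0, 0,10.9,4.5,-3.2,0,-47,0, 0,10.9,5.7,-3.2,0,-55,0, 0,10.9,5.7,-3.2,0,-61.5,0, 0,10.9,5.7,-3.2,0,-61.5,0, 0,10.9,5.7,-3.2,0,-61.5,0, 0,10.9,5.7,-3.2,0,-61.5,0]'
python3 -c "
from h import *
s=ctrl.read_state();print(s['eef_pos'],s['tool_rot']);go(450,60,17.5,.48-np.pi)"
```

```text
clock: 29.5
eef_pos: [450.6, 59.7, 61.1]
tool_rot: [-1.571, -0.0, -2.664]
force: [-0.1, 0.7, -5.1]
width: 12.6
[450.55449149  59.74599517  61.05530262] [-1.57068220e+00 -1.98701870e-04 -2.66388276e+00]
shift cm [ 0.04  4.36 -0.05] turn y deg -0.13
```

```bash

python3 -m inch '[0,0,1.5,0,0,0,0, 0,0,2.5,0,0,0,0, 0,0,3,0,0,0,0, 0,0,3.4,0,0,0,0, 0,0,3.8,0,0,0,0, 0,0,4.1,0,0,0,0, 0,0,4.3,0,0,0,0, 0,0,4.3,0,0,0,0]'
python3 -m inch '[0.5,0,0,0,0,0,0, 0.5,0,0,0,0,0,0, 0.5,0,0,0,0,0,0, 0,0,0,0,0,0,0, 0,0,0,0,0,0,0, 0,0,0,0,0,0,0, 0,0,0,0,0,0,0]'
python3 look.py g18
python3 - <<'E'
from h import *
d=imaging.get_image("top")["img"]
cv2.imwrite("pics/g18t.png",cv2.resize(d[200:330,190:320,::-1],None,fx=4.5,fy=4.5,interpolation=cv2.INTER_CUBIC))
E
```

```text
clock: 30.3
eef_pos: [452.4, 60.7, 18.7]
tool_rot: [-1.57, 0.004, -2.662]
force: [2.3, 1.5, -0.9]
width: 12.6
clock: 31.0
eef_pos: [450.3, 59.9, 18.4]
tool_rot: [-1.57, -0.0, -2.662]
force: [-0.7, -0.5, 4.8]
width: 12.7
31.3 [450.28294099  59.84037576  18.41297478] [-1.11254944 -0.17182804  6.55820262] [-0.13354025  0.18264765 -0.10721628]
```

View pics/g18t.png

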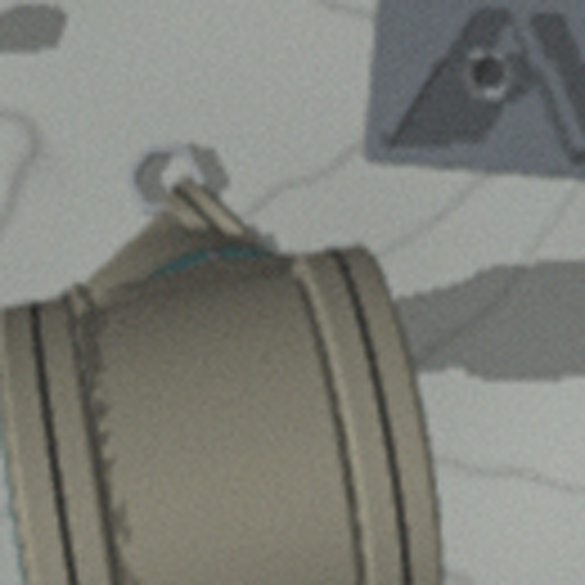

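The wrench is flat and regripped, with the ring at about (229.6,238.9), and the nut is unobstructed again. I'll re-measure the nut's angle in case it shifted, then check the ring once it's lifted.

```bash
cat > nutfit.py <<'E'
from h import *
from scipy.ndimage import map_coordinates
from scipy.optimize import least_squares
def nutfit(n=6):
    fs=[imaging.get_image("top") for _ in range(n)];d=fs[0]
    g=np.mean([f["img"].astype(float) for f in fs],0).mean(2)
    R=np.array(d["R"]);t=np.array(d["t"])
    cx,cy=624.5,-91.5
    bg=np.median(g[212:218,287:291])
    for it in range(5):
        th=np.radians(np.arange(0,360,5)); r=np.arange(8,24,.1)
        P=np.stack([cx+r[None]*np.cos(th)[:,None],cy+r[None]*np.sin(th)[:,None],np.full((len(th),len(r)),27.)],-1)
        q=P@R.T+t
        I=map_coordinates(g,[d["fy"]*q[...,1]/q[...,2]+d["cy"],d["fx"]*q[...,0]/q[...,2]+d["cx"]],order=3)
        ro=[];ok=[]
        for row in I:
            j=np.argmax(np.where((r>10)&(r<17),row,-1));k=np.where(row[j:]<80+(row[j]-80)*.5)[0]
            o=len(k)>0 and k[0]<80;ro.append(r[j+k[0]] if o else 17);ok.append(o)
        ro=np.array(ro);ok=np.array(ok);dg=(np.degrees(th)+180)%360-180
        ok&=~((dg>-75)&(dg<5))&(ro<19.5)
        s=least_squares(lambda p:(p[0]+p[1]*np.cos(th)+p[2]*np.sin(th)+p[3]*np.cos(6*th)+p[4]*np.sin(6*th)-ro)[ok],[16,0,0,0,0],loss="soft_l1",f_scale=.4).x
        cx+=s[1];cy+=s[2]
    print("nut",round(cx,1),round(cy,1),"r",round(s[0],2),"amp",round(float(np.hypot(s[3],s[4])),2),"yaw",round(np.arctan2(s[4],s[3])/6,3),ok.sum(),bg)
    return d,g
if __name__=="__main__": nutfit()
E
python3 nutfit.py
python3 -m inch '[0,0,-3,0,0,0,0, 0,0,-6,0,0,0,0, 0,0,-9,0,0,0,0, 0,0,-11,0,0,0,0, 0,0,-11,0,0,0,0]'
python3 -c "
from h import *
s=ctrl.read_state();print(s['eef_pos'],s['tool_rot']);go(524.5,-147,95,.48-np.pi)"
```

```text
nut 625.1 -90.8 r 16.67 amp 0.55 yaw 0.503 57 76.75
clock: 32.15
eef_pos: [451.7, 60.2, 129.8]
tool_rot: [-1.57, 0.004, -2.662]
force: [0.4, 0.6, -4.7]
width: 12.9
[451.66649018  60.17109591 129.77464052] [-1.56975273  0.00390406 -2.66174063]
shift cm [ 3.1   3.48 21.74] turn y deg -0.01
```

```bash

python3 -m inch '[0,0.5,0.5,4,0,0,0, 0,1.2,1,8.5,0,0,0, 0,1.8,1.5,13,0,0,0, 0,2.5,2,17.5,0,0,0, 0,3.1,2.8,20.5,0,0,0, 0,3.1,3.5,21.7,0,0,0, 0,3.1,3.5,21.7,0,0,0, 0,3.1,3.5,21.7,0,0,0, 0,3.1,3.5,21.7,0,0,0]'
python3 -m inch '[0,0,1.5,0,0,0,0, 0,0,3,0,0,0,0, 0,0,3,0,0,0,0, 0,0,3,0,0,0,0]'
python3 look.py g19;  python3 - <<'E'
from h import *
fs=[imaging.get_image("top")["img"].astype(float) for _ in range(4)]
a=np.clip(np.mean(fs,0)*1.5,0,255).astype(np.uint8)
cv2.imwrite("pics/g19t.png",cv2.resize(a[195:230,280:315,::-1],(595,595),interpolation=cv2.INTER_CUBIC))
np.save("g19.npy",np.mean(fs,0))
s=ctrl.read_state();print(s["eef_pos"],s["tool_rot"])
E
```

```text
clock: 33.05
eef_pos: [522.7, -144.3, 93.0]
tool_rot: [-1.572, -0.0, -2.658]
force: [0.3, -0.2, -4.9]
width: 12.4
clock: 33.45
eef_pos: [523.2, -145.4, 63.6]
tool_rot: [-1.571, 0.0, -2.659]
force: [0.5, -0.5, -3.6]
width: 12.7
33.75 [ 523.51848707 -146.77787938   63.81747565] [ 0.24420985  0.28871231 -4.22996702] [0.0231982  0.08406926 0.02914961]
[ 523.17650136 -146.84098659   63.38134785] [-1.57060653e+00  1.03075891e-04 -2.66140135e+00]
```

View pics/g19t.png

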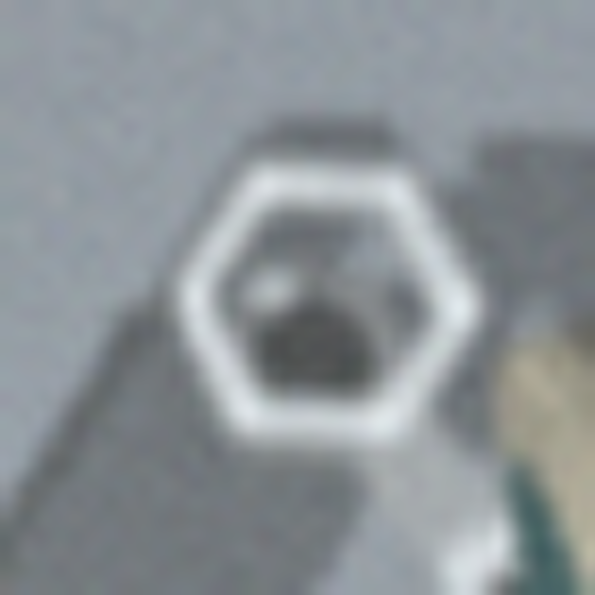

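The ring now shows as a clean bright hexagon centred near (329,302)/17, above the dark stud. I'll fit its centre the same way.

```bash
cat > ringfit.py <<'E'
from h import *
from scipy.ndimage import map_coordinates
from scipy.optimize import least_squares
def ringfit(g,d,c0,z,hyaw):
    R=np.array(d["R"]);t=np.array(d["t"]);cx,cy=c0
    for it in range(6):
        th=np.radians(np.arange(0,360,4)); r=np.arange(13,32,.1)
        P=np.stack([cx+r[None]*np.cos(th)[:,None],cy+r[None]*np.sin(th)[:,None],np.full((len(th),len(r)),float(z))],-1)
        q=P@R.T+t
        I=map_coordinates(g,[d["fy"]*q[...,1]/q[...,2]+d["cy"],d["fx"]*q[...,0]/q[...,2]+d["cx"]],order=3)
        ridge=[r[np.argmax(np.where((r>15)&(r<26),row,-1))] for row in I]
        ro=np.array(ridge);dg=(np.degrees(th-hyaw-np.pi)+180)%360-180
        ok=(np.abs(dg)>25)&(ro>15.2)&(ro<25.8)
        s=least_squares(lambda p:(p[0]+p[1]*np.cos(th)+p[2]*np.sin(th)+p[3]*np.cos(6*th)+p[4]*np.sin(6*th)-ro)[ok],[21,0,0,0,0],loss="soft_l1",f_scale=.4).x
        cx+=s[1];cy+=s[2]
    print("ring",round(cx,2),round(cy,2),"r",round(s[0],2),"amp",round(float(np.hypot(s[3],s[4])),2),"yaw",round(np.arctan2(s[4],s[3])/6,3),ok.sum())
    return np.array([cx,cy])
E
python3 - <<'E'
from ringfit import *
d=imaging.get_image("top");g=np.load("g19.npy").mean(2)
p=np.array([523.3,-146.8,63.5]);y=.48
c=ringfit(g,d,(624,-93),p[2]-4.4,y)
v=c-p[:2];u=np.array([np.cos(y),np.sin(y)]);n=np.array([-u[1],u[0]]);print("along",v@u,"lateral",v@n)
# stud darkness centroid within hole
m=g[211:222,291:306];w=np.clip(75-m,0,None);yy,xx=np.mgrid[211:222,291:306]
U,V=(w*xx).sum()/w.sum(),(w*yy).sum()/w.sum();print(U,V,ray(d,U,V,34),ray(d,U,V,30))
E
```

```text
ring 628.85 -91.25 r 20.63 amp 1.1 yaw 0.484 77
along 119.27704709714202 lateral 0.5278692489588409
297.9896826941794 215.0875997664006 [625.90084687 -90.81486769  34.        ] [626.6735724  -91.01139131  30.        ]
```

```bash
python3 -c "
from h import *
print(ctrl.read_state()['eef_pos']);go(519.3,-146.4,50,.485-np.pi)"
```

```text
[ 523.19120229 -146.84127468   63.33527323]
shift cm [ 0.32  1.33 -0.22] turn y deg -0.28
```

```bash

python3 -m inch '[0,0.32,0,-0.22,0,-0.3,0, 0,0.32,0.5,-0.22,0,-0.3,0, 0,0.32,1,-0.22,0,-0.3,0, 0,0.32,1.3,-0.22,0,-0.3,0, 0,0.32,1.3,-0.22,0,-0.3,0, 0,0.32,1.3,-0.22,0,-0.3,0]'
python3 - <<'E'
from ringfit import *
fs=[imaging.get_image("top") for _ in range(4)];d=fs[0]
g=np.mean([f["img"].astype(float) for f in fs],0);np.save("g20.npy",g);g=g.mean(2)
s=ctrl.read_state();p=s["eef_pos"];y=s["tool_rot"][2]+np.pi
c=ringfit(g,d,(625,-91),p[2]-4.4,y)
v=c-p[:2];u=np.array([np.cos(y),np.sin(y)]);n=np.array([-u[1],u[0]]);print(p,y,"along",v@u,"lateral",v@n,s["force"])
a=np.clip(np.load("g20.npy")*1.5,0,255).astype(np.uint8)
cv2.imwrite("pics/g20t.png",cv2.resize(a[195:230,280:315,::-1],(595,595),interpolation=cv2.INTER_CUBIC))
E
```

```text
clock: 34.6
eef_pos: [519.3, -146.2, 50.0]
tool_rot: [-1.571, -0.0, -2.656]
force: [0.7, -0.4, -4.8]
width: 13.1
ring 624.82 -90.09 r 20.41 amp 1.21 yaw 0.503 77
[ 519.43648347 -146.32214974   50.35830986] 0.4855343988631229 along 119.44674615233573 lateral 0.5514388092291826 [ 0.13016833 -0.1126949  -5.172273  ]
```

View pics/g20t.png

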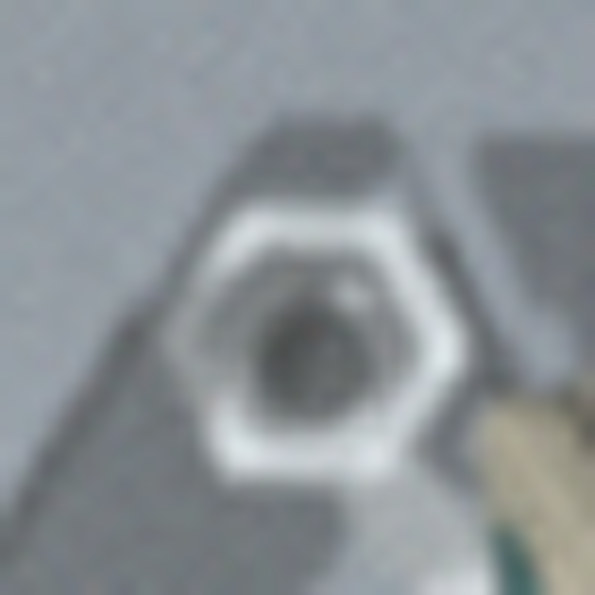

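```bash

python3 -m inch '[0,-0.04,0,0.05,0,0,0, 0,-0.04,0.3,0.05,0,0,0, 0,-0.04,0.5,0.05,0,0,0, 0,-0.04,0.5,0.05,0,0,0]'
python3 -m inch '[0,0,0.1,0,0,0,0, 0,0,0.2,0,0,0,0, 0,0,0.2,0,0,0,0]'
python3 -c "
from h import *
s=ctrl.read_state();print(s['torque'])"
python3 -m inch '[0,0,0.1,0,0,0,0, 0,0,0.2,0,0,0,0, 0,0,0.2,0,0,0,0]'
python3 -c "
from h import *
s=ctrl.read_state();print(s['torque'])"
```

```text
clock: 35.2
eef_pos: [519.5, -146.5, 44.8]
tool_rot: [-1.571, -0.001, -2.656]
force: [0.4, 0.2, -4.1]
width: 12.6
clock: 35.5
eef_pos: [519.8, -146.5, 43.1]
tool_rot: [-1.571, -0.0, -2.656]
force: [-0.5, -0.6, -4.7]
width: 12.6
[-0.07168838  0.06078939 -0.03036219]
clock: 35.8
eef_pos: [519.8, -146.5, 41.1]
tool_rot: [-1.571, -0.0, -2.656]
force: [0.3, -0.1, -5.5]
width: 12.8
[ 0.02908676  0.05267731 -0.01903755]
```

No contact force with the underside at 23 mm, so the ring is going over the nut. Continuing down.

```bash

python3 -m inch '[0,0,0.2,0,0,0,0, 0,0,0.4,0,0,0,0, 0,0,0.5,0,0,0,0, 0,0,0.5,0,0,0,0]'
python3 -c "
from h import *
s=ctrl.read_state();print(s['torque'])"
python3 -m inch '[0,0,0.2,0,0,0,0, 0,0,0.35,0,0,0,0, 0,0,0.45,0,0,0,0, 0,0,0.45,0,0,0,0]'
python3 -c "
from h import *
s=ctrl.read_state();print(s['torque'])"
```

```text
clock: 36.2
eef_pos: [519.7, -146.5, 36.0]
tool_rot: [-1.571, -0.0, -2.656]
force: [0.7, 0.5, -4.3]
width: 12.8
[-0.02961987  0.06113296 -0.00259727]
clock: 36.6
eef_pos: [519.8, -146.5, 31.5]
tool_rot: [-1.571, -0.0, -2.656]
force: [-0.7, 0.9, -5.1]
width: 12.6
[0.01243191 0.0542384  0.01514998]
```

Seated: the underside is at about 13 mm with no side load. First clockwise stroke, turning about the nut axis with r = 119 mm.

```bash

python3 -m inch '[0,-0.02,0,-0.62,0,3,0, 0,-0.06,0,-1.24,0,6,0, 0,-0.15,0,-1.86,0,9,0, 0,-0.26,0,-2.47,0,12,0, 0,-0.26,0,-2.47,0,12,0]'
python3 -c "
from h import *
s=ctrl.read_state();print(s['torque'],s['force'])
p=s['eef_pos'];y=s['tool_rot'][2]+np.pi;print(p[0]+119.3*np.cos(y),p[1]+119.3*np.sin(y),y)"
```

```text
clock: 37.1
eef_pos: [510.2, -123.2, 31.8]
tool_rot: [-1.571, -0.001, -2.865]
force: [-0.1, -1.1, -4.3]
width: 12.7
[-0.08066446  0.16981368 -0.07073821] [-0.06971181 -1.10565682 -4.26793476]
624.9887662191218 -90.58012768283379 0.27654214570288094
```

```bash

python3 -m inch '[0,-0.02,0,-0.62,0,3,0, 0,-0.06,0,-1.24,0,6,0, 0,-0.15,0,-1.86,0,9,0, 0,-0.26,0,-2.47,0,12,0, 0,-0.26,0,-2.47,0,12,0]'
python3 -c "
from h import *
s=ctrl.read_state();print(s['torque'],s['force'])
p=s['eef_pos'];y=s['tool_rot'][2]+np.pi;print(p[0]+119.3*np.cos(y),p[1]+119.3*np.sin(y),y)"
```

```text
clock: 37.6
eef_pos: [506.1, -98.6, 31.7]
tool_rot: [-1.571, -0.001, -3.073]
force: [-0.2, -0.9, -4.4]
width: 12.7
[ 0.00380027  0.24053831 -0.02417314] [-0.2442404  -0.85629868 -4.44898969]
625.087536379531 -90.4454273212676 0.06827520444620783
```

```bash
python3 look.py g21
```

```text
37.9 [506.08523543 -99.06134958  31.64580803] [-2.33387239  0.66166198 -5.06330852] [0.19938995 0.37966356 0.08624906]
```

View pics/g21.png

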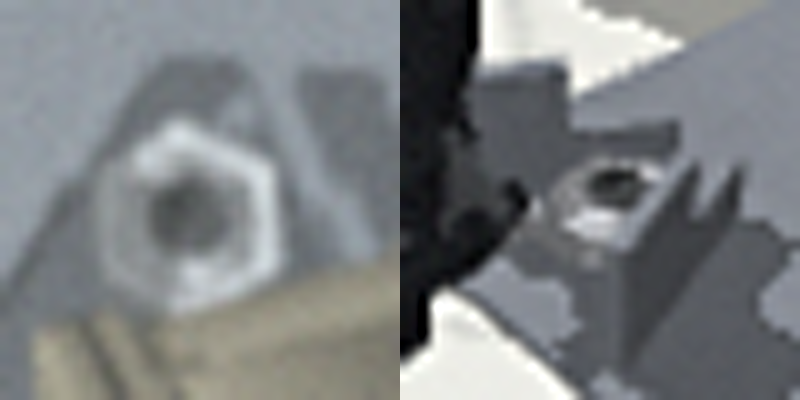

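The ring is clearly seated: in the side view the nut and stud stand out of it at about (291.5,218.5). Continuing the stroke.

```bash

python3 -m inch '[0,0.02,0,-0.83,0,4,0, 0,-0.07,0,-1.66,0,8,0, 0,-0.21,0,-2.47,0,12,0, 0,-0.41,0,-3.28,0,16,0, 0,-0.67,0,-4.07,0,20,0, 0,-0.67,0,-4.07,0,20,0]'
python3 -c "
from h import *
s=ctrl.read_state();print(s['torque'],s['force'])
p=s['eef_pos'];y=s['tool_rot'][2]-np.pi;print(p[0]+119.3*np.cos(y),p[1]+119.3*np.sin(y),y)"
```

```text
clock: 38.5
eef_pos: [510.7, -56.9, 31.7]
tool_rot: [-1.571, 0.0, 2.861]
force: [-1.4, 0.6, -3.9]
width: 12.5
[ 0.08958736  0.26892235 -0.03313491] [-1.44523609  0.61450553 -3.94035122]
625.3145876933075 -89.9872585148216 -0.28107959212659717
```

```bash

python3 -m inch '[0,-0.03,0,-0.83,0,4,0, 0,-0.11,0,-1.66,0,8,0, 0,-0.25,0,-2.47,0,12,0, 0,-0.45,0,-3.28,0,16,0, 0,-0.71,0,-4.07,0,20,0, 0,-1.02,0,-4.84,0,24,0, 0,-1.02,0,-4.84,0,24,0]'
python3 -c "
from h import *
s=ctrl.read_state();print(s['torque'],s['force'])
p=s['eef_pos'];y=s['tool_rot'][2]-np.pi;print(p[0]+119.3*np.cos(y),p[1]+119.3*np.sin(y),y)"; python3 look.py g22
```

```text
clock: 39.2
eef_pos: [534.2, -13.2, 31.7]
tool_rot: [-1.572, -0.0, 2.443]
force: [-1.6, 2.0, -3.9]
width: 13.0
[0.46387875 0.34423765 0.03208682] [-1.60145634  2.03400726 -3.85709468]
625.5108116410408 -89.91006038490696 -0.6986143493269452
39.5 [533.59749184 -13.97696508  31.79518259] [-1.47958986  4.310289   -4.20229573] [0.95715825 0.23263075 0.30008593]
```

View pics/g22.png

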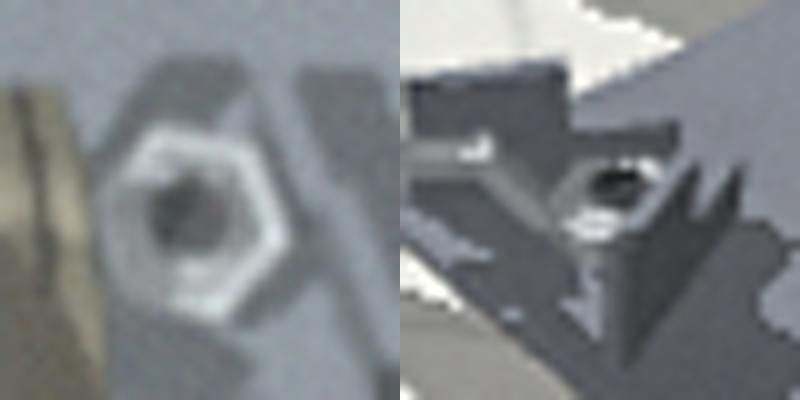

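First stroke done to yaw -0.70, so the nut has turned about 1.1 rad. I'll back off to the middle of the play and lift slowly.

```bash

python3 -m inch '[0,0.06,0,0.25,0,-2,0, 0,0.1,0,0.65,0,-4,0, 0,0.07,0,1.16,0,-6,0, 0,0.07,0,1.16,0,-6,0, 0,0.07,0,1.16,0,-6,0]'
python3 -c "
from h import *
s=ctrl.read_state();print(s['torque'],s['force'])"
python3 -m inch '[0,0,-0.2,0,0,0,0, 0,0,-0.4,0,0,0,0, 0,0,-0.6,0,0,0,0, 0,0,-0.6,0,0,0,0]'
python3 -c "
from h import *
s=ctrl.read_state();print(s['torque'],s['force'])
p=s['eef_pos'];y=s['tool_rot'][2]-np.pi;print(p[0]+119.3*np.cos(y),p[1]+119.3*np.sin(y),y)"
```

```text
clock: 40.0
eef_pos: [526.0, -23.3, 31.9]
tool_rot: [-1.571, 0.001, 2.544]
force: [0.5, -0.3, -4.6]
width: 12.5
[ 0.08361392 -0.05084692  0.00085788] [ 0.5126391  -0.25389398 -4.58069924]
clock: 40.4
eef_pos: [525.8, -22.7, 38.1]
tool_rot: [-1.571, 0.0, 2.545]
force: [1.9, -0.7, -4.3]
width: 12.8
[-0.06237297 -0.19075977  0.04153443] [ 1.85040176 -0.73985567 -4.27175803]
624.5272145750414 -89.74519027196659 -0.5965602178055103
```

```bash

python3 -m inch '[0,0,-0.3,0,0,0,0, 0,0,-0.7,0,0,0,0, 0,0,-1.2,0,0,0,0, 0,0,-1.7,0,0,0,0, 0,0,-2,0,0,0,0, 0,0,-2,0,0,0,0]'
python3 -m inch '[0,-0.06,0,1.24,0,-6,0, 0,-0.26,0,2.47,0,-12,0, 0,-0.58,0,3.68,0,-18,0, 0,-1.03,0,4.84,0,-24,0, 0,-1.6,0,5.95,0,-30,0, 0,-2.27,0,6.99,0,-36,0, 0,-3.06,0,7.96,0,-42,0, 0,-3.94,0,8.84,0,-48,0, 0,-4.9,0,9.63,0,-54,0, 0,-5.95,0,10.3,0,-60,0, 0,-5.95,0,10.3,0,-60,0, 0,-5.95,0,10.3,0,-60,0]'
python3 - <<'E'
from ringfit import *
fs=[imaging.get_image("top") for _ in range(4)];d=fs[0]
g=np.mean([f["img"].astype(float) for f in fs],0);np.save("g23.npy",g);a=np.clip(g*1.5,0,255).astype(np.uint8);g=g.mean(2)
s=ctrl.read_state();p=s["eef_pos"];y=s["tool_rot"][2]+np.pi
c=ringfit(g,d,(625,-91),p[2]-4.4,y)
v=c-p[:2];u=np.array([np.cos(y),np.sin(y)]);n=np.array([-u[1],u[0]]);print(p,y,"along",v@u,"lateral",v@n,s["force"])
print(p[0]+119.3*np.cos(y),p[1]+119.3*np.sin(y),y)
cv2.imwrite("pics/g23t.png",cv2.resize(a[195:230,280:315,::-1],(595,595),interpolation=cv2.INTER_CUBIC))
go(517.8,-142.6,50,.45-np.pi)
E
```

```text
clock: 41.0
eef_pos: [525.8, -22.6, 58.3]
tool_rot: [-1.571, 0.001, 2.545]
force: [0.0, 0.5, -4.2]
width: 12.6
clock: 42.2
eef_pos: [516.5, -141.2, 57.5]
tool_rot: [-1.572, -0.0, -2.694]
force: [-0.3, 0.4, -4.0]
width: 12.8
ring 623.93 -88.39 r 20.53 amp 1.12 yaw 0.442 78
[ 516.77437623 -140.34602793   57.74968677] 0.4510763227450232 along 119.08485437155987 lateral 0.042874878143759905 [ 0.01990362 -0.16999954 -4.48417699]
624.1418014486919 -88.33904760330412 0.4510763227450232
shift cm [0.01 0.77 0.25] turn y deg 0.06
```

View pics/g23t.png

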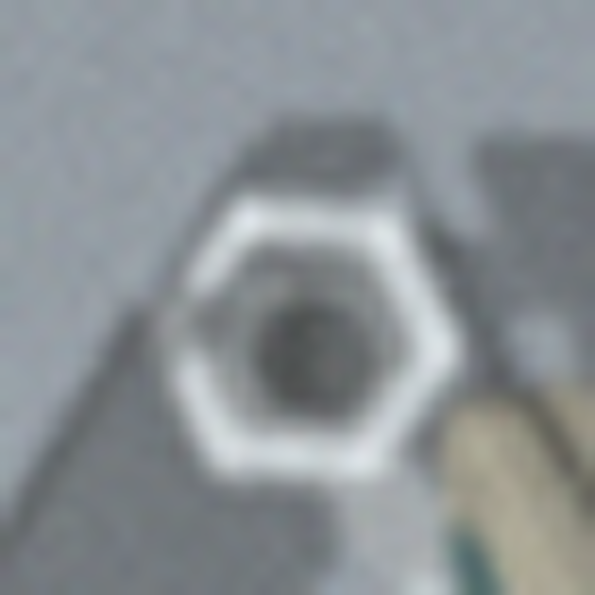

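The ring at (315,340)/17 and the stud at (315,350)/17 are nearly aligned. The seat point calls for about 2.5 mm to the right, so I'll apply that and descend with checks.

```bash

python3 -m inch '[0,0,0,0.25,0,0,0, 0,0,0.4,0.25,0,0,0, 0,0,0.8,0.25,0,0,0, 0,0,1.2,0.25,0,0,0, 0,0,1.3,0.25,0,0,0, 0,0,1.3,0.25,0,0,0]'
python3 -m inch '[0,0,0.15,0,0,0,0, 0,0,0.3,0,0,0,0, 0,0,0.4,0,0,0,0, 0,0,0.4,0,0,0,0]'
python3 -c "
from h import *
s=ctrl.read_state();print(s['torque'],s['force'])"
```

```text
clock: 43.0
eef_pos: [517.8, -143.5, 44.4]
tool_rot: [-1.571, -0.001, -2.691]
force: [0.2, 0.9, -4.4]
width: 12.9
clock: 43.4
eef_pos: [518.0, -143.6, 40.6]
tool_rot: [-1.571, -0.0, -2.691]
force: [0.8, 0.1, -4.7]
width: 12.9
[ 0.0391377   0.03875357 -0.0195633 ] [ 0.84589745  0.0693916  -4.73153972]
```

Free at 22 mm again. Lowering to seat.

```bash

python3 -m inch '[0,0,0.2,0,0,0,0, 0,0,0.4,0,0,0,0, 0,0,0.6,0,0,0,0, 0,0,0.75,0,0,0,0, 0,0,0.85,0,0,0,0, 0,0,0.85,0,0,0,0]'
python3 -c "
from h import *
s=ctrl.read_state();print(s['torque'],s['force'])"
```

```text
clock: 44.0
eef_pos: [518.0, -143.6, 32.1]
tool_rot: [-1.571, -0.0, -2.691]
force: [0.4, -0.1, -4.1]
width: 12.9
[0.015927   0.08072634 0.0203907 ] [ 0.44055772 -0.10175581 -4.09668063]
```

```bash
cat > mom.py <<'E'
from h import *
M=[]
s=ctrl.read_state();p=s['eef_pos'];y=s['tool_rot'][2]+np.pi;y=(y+np.pi)%(2*np.pi)-np.pi
F=s['force'];N=np.array([p[0]+119.3*np.cos(y),p[1]+119.3*np.sin(y)])
r=p[:2]-N
print("F",np.round(F,2),"Tz",round(s['torque'][2],3),"M nut",round(s['torque'][2]+r[0]*F[1]/1e3-r[1]*F[0]/1e3,3),"FKring",np.round(N,2),"yaw",round(y,4),"t",s['clock'])
E
python3 -m inch '[0,-0.03,0,-0.83,0,4,0, 0,-0.11,0,-1.66,0,8,0, 0,-0.26,0,-2.47,0,12,0, 0,-0.46,0,-3.28,0,16,0, 0,-0.72,0,-4.07,0,20,0, 0,-1.03,0,-4.84,0,24,0, 0,-1.03,0,-4.84,0,24,0]'
python3 mom.py
python3 -m inch '[0,-0.02,0,-0.62,0,3,0, 0,-0.06,0,-1.24,0,6,0, 0,-0.06,0,-1.24,0,6,0]'
python3 mom.py
```

```text
clock: 44.7
eef_pos: [505.8, -94.4, 32.3]
tool_rot: [-1.571, -0.001, -3.108]
force: [-1.5, -1.2, -4.8]
width: 12.8
F [-1.5  -1.22 -4.76] Tz -0.01 M nut 0.129 FKring [625.04 -90.4 ] yaw 0.0332 t 44.7
clock: 45.0
eef_pos: [506.1, -82.5, 32.2]
tool_rot: [-1.571, -0.001, 3.071]
force: [-1.5, 0.5, -4.4]
width: 12.8
F [-1.46  0.54 -4.44] Tz 0.084 M nut 0.031 FKring [625.06 -90.87] yaw -0.0704 t 45.0
```

```bash

python3 -m inch '[0,-0.01,0,-0.42,0,2,0, 0,-0.03,0,-0.83,0,4,0, 0,-0.03,0,-0.83,0,4,0]'
python3 mom.py
python3 -m inch '[0,-0.01,0,-0.42,0,2,0, 0,-0.03,0,-0.83,0,4,0, 0,-0.03,0,-0.83,0,4,0]'
python3 mom.py
```

```text
clock: 45.3
eef_pos: [506.9, -74.2, 32.1]
tool_rot: [-1.571, -0.001, 2.999]
force: [-2.3, 1.5, -3.2]
width: 12.5
F [-2.32  1.54 -3.21] Tz 0.19 M nut 0.048 FKring [625.   -91.21] yaw -0.1428 t 45.3
clock: 45.6
eef_pos: [508.4, -65.9, 32.1]
tool_rot: [-1.571, -0.001, 2.928]
force: [-2.9, 2.1, -3.4]
width: 12.6
F [-2.87  2.06 -3.38] Tz 0.185 M nut 0.017 FKring [625.03 -91.11] yaw -0.2133 t 45.6
```

```bash

python3 -m inch '[0,-0.01,0,-0.42,0,2,0, 0,-0.01,0,-0.42,0,2,0]'
python3 mom.py
python3 -m inch '[0,-0.01,0,-0.42,0,2,0, 0,-0.01,0,-0.42,0,2,0]'
python3 mom.py
```

```text
clock: 45.8
eef_pos: [509.4, -61.8, 32.1]
tool_rot: [-1.571, -0.001, 2.893]
force: [-6.2, 1.2, -2.8]
width: 12.7
F [-6.17  1.16 -2.85] Tz 0.17 M nut 0.217 FKring [624.99 -91.14] yaw -0.2485 t 45.8
clock: 46.0
eef_pos: [510.5, -57.7, 32.1]
tool_rot: [-1.571, -0.001, 2.858]
force: [-4.8, 1.9, -3.8]
width: 12.6
F [-4.81  1.94 -3.82] Tz 0.231 M nut 0.17 FKring [624.99 -91.16] yaw -0.284 t 46.0
```

```bash

python3 -m inch '[0,0.1,0,-0.03,0,0,0, 0,0.15,0,-0.04,0,0,0, 0,0.15,0,-0.04,0,0,0]'
python3 mom.py
python3 -m inch '[0,-0.01,0,-0.42,0,2,0, 0,-0.01,0,-0.42,0,2,0]'
python3 mom.py
python3 -m inch '[0,-0.01,0,-0.42,0,2,0, 0,-0.01,0,-0.42,0,2,0]'
python3 mom.py
python3 -m inch '[0,-0.01,0,-0.42,0,2,0, 0,-0.01,0,-0.42,0,2,0]'
python3 mom.py
```

```text
clock: 46.3
eef_pos: [510.5, -57.8, 32.3]
tool_rot: [-1.571, 0.001, 2.859]
force: [-1.6, 1.5, -4.3]
width: 12.6
F [-1.55  1.51 -4.33] Tz 0.207 M nut 0.086 FKring [625.05 -91.1 ] yaw -0.283 t 46.3
clock: 46.5
eef_pos: [511.8, -53.4, 32.3]
tool_rot: [-1.571, 0.001, 2.823]
force: [-0.9, -0.9, -5.2]
width: 12.9
F [-0.87 -0.89 -5.25] Tz 0.141 M nut 0.274 FKring [625.13 -90.74] yaw -0.3188 t 46.5
clock: 46.7
eef_pos: [513.2, -49.3, 32.4]
tool_rot: [-1.571, 0.001, 2.788]
force: [-1.2, 0.7, -4.8]
width: 12.4
F [-1.17  0.67 -4.84] Tz 0.097 M nut 0.07 FKring [625.15 -90.61] yaw -0.3535 t 46.7
clock: 46.9
eef_pos: [514.7, -45.4, 32.3]
tool_rot: [-1.571, 0.001, 2.753]
force: [-0.4, 0.4, -5.1]
width: 13.0
F [-0.36  0.38 -5.07] Tz 0.115 M nut 0.089 FKring [625.11 -90.56] yaw -0.3883 t 46.9
```

```bash

python3 -m inch '[0,-0.01,0,-0.42,0,2,0, 0,-0.01,0,-0.42,0,2,0]'
python3 mom.py
python3 -m inch '[0,-0.01,0,-0.42,0,2,0, 0,-0.01,0,-0.42,0,2,0]'
python3 mom.py
python3 -m inch '[0,-0.01,0,-0.42,0,2,0, 0,-0.01,0,-0.42,0,2,0]'
python3 mom.py
```

```text
clock: 47.1
eef_pos: [516.3, -41.5, 32.3]
tool_rot: [-1.571, 0.001, 2.718]
force: [0.1, 0.1, -5.5]
width: 12.6
F [ 0.06  0.11 -5.52] Tz 0.161 M nut 0.147 FKring [625.11 -90.51] yaw -0.4231 t 47.1
clock: 47.3
eef_pos: [518.1, -37.8, 32.3]
tool_rot: [-1.571, 0.001, 2.683]
force: [0.5, -0.1, -5.0]
width: 12.3
F [ 0.5  -0.15 -4.99] Tz 0.084 M nut 0.074 FKring [625.09 -90.53] yaw -0.4581 t 47.3
clock: 47.5
eef_pos: [520.0, -34.0, 32.3]
tool_rot: [-1.571, 0.001, 2.649]
force: [0.6, -1.2, -5.3]
width: 13.0
F [ 0.65 -1.19 -5.33] Tz 0.147 M nut 0.235 FKring [625.12 -90.46] yaw -0.4929 t 47.5
```

```bash

python3 -m inch '[0,-0.01,0,-0.42,0,2,0, 0,-0.01,0,-0.42,0,2,0]'
python3 mom.py
python3 -m inch '[0,-0.01,0,-0.42,0,2,0, 0,-0.01,0,-0.42,0,2,0]'
python3 mom.py
python3 -m inch '[0,-0.01,0,-0.42,0,2,0, 0,-0.01,0,-0.42,0,2,0]'
python3 mom.py
```

```text
clock: 47.7
eef_pos: [522.0, -30.4, 32.3]
tool_rot: [-1.571, 0.001, 2.614]
force: [1.6, -1.1, -5.2]
width: 12.4
F [ 1.62 -1.11 -5.16] Tz 0.122 M nut 0.139 FKring [625.04 -90.48] yaw -0.5279 t 47.7
clock: 47.9
eef_pos: [524.0, -27.0, 32.2]
tool_rot: [-1.571, 0.0, 2.579]
force: [1.0, -0.9, -6.8]
width: 12.8
F [ 0.98 -0.93 -6.81] Tz 0.268 M nut 0.299 FKring [624.89 -90.65] yaw -0.5627 t 47.9
clock: 48.1
eef_pos: [525.8, -24.1, 32.2]
tool_rot: [-1.57, 0.0, 2.544]
force: [1.0, -2.9, -5.2]
width: 12.9
F [ 0.98 -2.93 -5.2 ] Tz 0.448 M nut 0.671 FKring [624.47 -91.25] yaw -0.5974 t 48.1
```

The resisting moment has risen from about 0.1 to 0.67 N m over the last steps, well short of the rib limit, so this is the stop. One or two gentle steps more, up to about 1 N m.

```bash

python3 -m inch '[0,0,0,-0.31,0,1.5,0, 0,0,0,-0.31,0,1.5,0]'
python3 mom.py
python3 -m inch '[0,0,0,0,0,0,0]'
python3 mom.py
```

```text
clock: 48.3
eef_pos: [527.0, -22.4, 32.1]
tool_rot: [-1.568, -0.0, 2.518]
force: [0.4, -5.6, -4.7]
width: 12.9
F [ 0.36 -5.61 -4.68] Tz 0.81 M nut 1.329 FKring [623.8  -92.11] yaw -0.6236 t 48.3
clock: 48.4
eef_pos: [526.9, -22.5, 32.1]
tool_rot: [-1.568, -0.0, 2.518]
force: [-0.3, -5.3, -5.2]
width: 12.5
F [-0.33 -5.27 -5.25] Tz 0.751 M nut 1.285 FKring [623.78 -92.11] yaw -0.6232 t 48.4
```

About 1.3 N m including running friction, held 0.3 s: tight. Now I'll back off into the play and lift slowly.

```bash

python3 -m inch '[0,-0.01,0,0.52,0,-2.5,0, 0,-0.05,0,1.04,0,-5,0, 0,-0.1,0,1.57,0,-7.6,0, 0,-0.1,0,1.57,0,-7.6,0, 0,-0.1,0,1.57,0,-7.6,0]'
python3 mom.py
python3 -m inch '[0,0,-0.15,0,0,0,0, 0,0,-0.3,0,0,0,0, 0,0,-0.5,0,0,0,0, 0,0,-0.5,0,0,0,0]'
python3 mom.py
```

```text
clock: 48.9
eef_pos: [519.7, -33.8, 32.3]
tool_rot: [-1.572, 0.0, 2.649]
force: [1.3, 0.1, -4.4]
width: 12.8
F [ 1.32  0.06 -4.36] Tz -0.012 M nut -0.092 FKring [624.82 -90.15] yaw -0.4921 t 48.9
clock: 49.3
eef_pos: [519.5, -34.3, 37.6]
tool_rot: [-1.571, 0.0, 2.652]
force: [1.0, 0.5, -4.6]
width: 13.0
F [ 1.04  0.54 -4.61] Tz 0.095 M nut -0.02 FKring [624.71 -90.46] yaw -0.49 t 49.3
```

```bash

python3 -m inch '[0,0,-0.3,0,0,0,0, 0,0,-0.6,0,0,0,0, 0,0,-1,0,0,0,0, 0,0,-1.5,0,0,0,0, 0,0,-3,0,0,0,0, 0,0,-5,0,0,0,0, 0,0,-7,0,0,0,0, 0,0,-8,0,0,0,0, 0,0,-8,0,0,0,0, 0,0,-8,0,0,0,0]'
python3 -c "
from h import *
go(450,110,60,.3-np.pi)"
```

```text
clock: 50.3
eef_pos: [518.7, -34.6, 116.9]
tool_rot: [-1.57, -0.001, 2.651]
force: [0.2, 0.3, -4.7]
width: 12.9
shift cm [12.87  5.69 -9.52] turn y deg -45.28
```

```bash

python3 -m inch '[0,2,0,-1,0,-5,0, 0,4,0,-2.5,0,-11,0, 0,6,0,-4,0,-17,0, 0,8,0,-6,0,-23,0, 0,10,1,-7.5,0,-29,0, 0,12,3,-9,0,-35,0, 0,12.9,5,-9.5,0,-41,0, 0,12.9,5.7,-9.5,0,-45,0, 0,12.9,5.7,-9.5,0,-45,0, 0,12.9,5.7,-9.5,0,-45,0, 0,12.9,5.7,-9.5,0,-45,0]'
python3 -c "
from h import *
s=ctrl.read_state();print(s['eef_pos'],s['tool_rot'])"
python3 nutfit.py
```

```text
clock: 51.4
eef_pos: [450.5, 110.1, 60.5]
tool_rot: [-1.571, 0.001, -2.847]
force: [0.2, 0.8, -3.9]
width: 12.8
[450.46998955 110.11482877  60.54484636] [-1.57078344e+00  6.68929686e-04 -2.84706813e+00]
nut 625.2 -90.8 r 16.86 amp 0.49 yaw -0.447 57 77.58333333333334
```

The nut's corner yaw is now -0.447. From 0.49 that is about 1.98 rad of turning, which puts the start near 0.12 and matches the stop at 2.1. Now I'll lay the wrench down.

```bash

python3 -m inch '[0,0,1.5,0,0,0,0, 0,0,2.8,0,0,0,0, 0,0,3.5,0,0,0,0, 0,0,3.9,0,0,0,0, 0,0,4.15,0,0,0,0, 0,0,4.15,0,0,0,0]'
python3 mom.py
python3 -m inch '[0.3,0,0,0,0,0,0, 0.6,0,0,0,0,0,0, 0.8,0,0,0,0,0,0, 0.8,0,0,0,0,0,0, 0.8,0,0,0,0,0,0, 0.8,0,0,0,0,0,0]'
python3 -m inch '[0.8,0,-1,0,0,0,0, 0.8,0,-4,0,0,0,0, 0.8,0,-8,0,0,0,0, 0.8,0,-12,0,0,0,0, 0.8,0,-16,0,0,0,0, 0.8,0,-18,0,0,0,0, 0.8,0,-18,0,0,0,0]'
python3 - <<'E'
from h import *
for n in("top","side"):
    d=imaging.get_image(n);cv2.imwrite(f"pics/{n}_end.png",d["img"][:,:,::-1])
E
```

```text
clock: 52.3
eef_pos: [450.3, 110.0, 18.8]
tool_rot: [-1.571, 0.0, -2.846]
force: [0.5, -0.2, -4.1]
width: 12.7
F [ 0.48 -0.15 -4.08] Tz -0.018 M nut 0.016 FKring [564.46 144.73] yaw 0.2953 t 52.3
clock: 52.9
eef_pos: [450.3, 110.0, 18.8]
tool_rot: [-1.571, 0.0, -2.846]
force: [0.0, -0.2, 0.0]
width: 68.1
clock: 53.6
eef_pos: [451.9, 110.4, 202.1]
tool_rot: [-1.57, 0.007, -2.847]
force: [0.1, 0.5, -1.3]
width: 68.3
```

View pics/top_end.png

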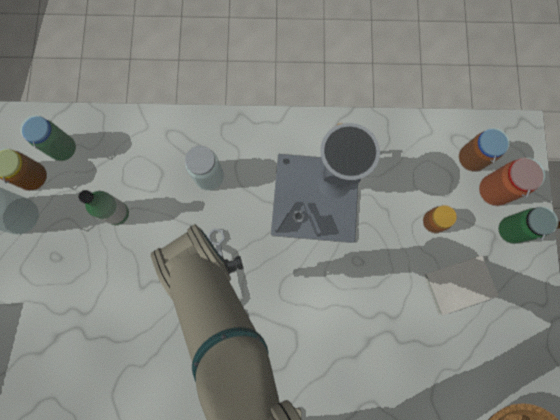

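View pics/side_end.png

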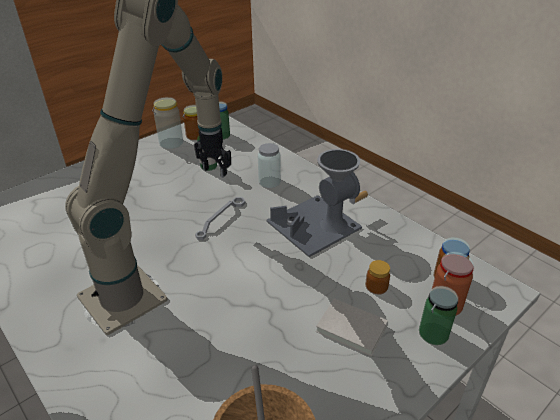

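The side view shows the wrench lying flat on the open table, from about (202,236) to (240,203), well clear of the mill. The jars, bottle and book are where they were, and the gripper is clear of everything. Handing in.

```bash
python3 -c "
from cell import finish_job
print(finish_job())"
```

```text
the job is handed in; nothing more can be done
None
```

I tightened the nut to its stop with two clockwise strokes, reseating the ring 60° back in between. I then laid the wrench flat on the open table and handed the job in at about 54 s; `finish_job` gives no verdict.

- **Failed first attempt:** the ring perched on top of the nut because it was off-centre, and pressing then tilted the wrench in the pads. Pressing and sweeping it did not help. I lifted off, set the wrench on the table, regripped it level, re-measured the nut and ring, and it then seated without contact force.
- **Nut tight:** the resisting moment rose from about 0.1 to about 1.3 N m, still short of the rib limit. The nut's measured corner went from 0.49 to -0.447 rad, which is about 1.98 rad of turning once the 60° ambiguity is resolved. That fits a start near 0.12 and the stop at 2.1. I had no direct reading of the nut joint.
- **A reading that disagreed:** during the strokes the moment mostly read 0.02 to 0.3 N m, below the stated 0.3 N m of running friction. The force reading is too noisy to trust at that level.
- **Final check:** the last pictures show the wrench flat, about 240 mm from nut to ring, and not touching the mill. The jars, bottle and book look unmoved by eye. The highest wrist force I read was about 8 N, but I only read it between moves.

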